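# Feed four wooden cases into the gravity roller rack

### The arm

A 6-joint arm with a two-finger parallel gripper is mounted at the origin on a cart in front of the work surface, level with it; the furniture and walls round the work are solid. World frame = base frame: x ahead of the robot, y to its left, z up, the work surface at z = 0. Lengths are in m, angles in rad, forces in N, time in s.
With the tool pointing down it reaches from about 0.275 to 0.75 m from the base axis. Payload 10.2 kg.
Tool frame: the origin (TCP) lies midway between the tips of the shut fingers; the grasp point (between the pads) lies manip.grip_point_offset behind it (manip.grip_point_offset is the distance from the TCP to the grasp point, in m); z points along the fingers, y is the direction in which the jaws open and shut (so a half turn about z gives the same grasp; the last joint's range is limited). The gripper opens to 88 mm and grips with 3 to 60 N. Pads are 18 mm wide; open, the fingers measure 123 mm over their backs; the gripper's body (75 mm by 187 mm) begins 45 mm behind the grasp point.
Start: joints at [-1.534, 0.313, 1.498, -0, 1.331, -0.223], TCP at [0.135, -0.507, 0.239] pointing down, gripper open.
Joint ranges: [-2.94, 2.94], [-0.97, 2.17], [0.19, 2.56], [-1.23, 4.37], [0.02, 3.11], [-2.88, 2.88]. Speed limits (rad/s): [2.39, 2.39, 3.01, 3.14, 3.14, 3.14].

### API

Orientations are given as [roll, pitch, yaw] about the fixed x, y, z axes, in that order (R = Rz(yaw) Ry(pitch) Rx(roll)).
In Python, from bench import manip, cams gives the robot as it stands.
- The arm moves only by the tool jog_arm, never from a script. Its argument "plan" is one flat list of numbers, 6 for each row, row after row: the shift along the tool's x, y, z each as a share of 20 cm, from -1 to 1, then the turn, a rotation vector about the tool's x, y, z each as a share of 360 degrees, from -1 to 1. In form: [tx, ty, tz, rx, ry, rz, tx, ty, tz, rx, ry, rz, ...]. A call has exactly 10 rows; each row shifts and turns the commanded pose from where the row before left it, along the tool's axes as they then stand; what a row does not reach is not made up. A row lasts 1/8 s, in which the tool goes at most 62.5 mm and 10.7 degrees, less where a joint would pass 70% of its speed; a pose out of reach is approached as far as the arm can. A call with a number of a shift or a turn outside -1 to 1 is refused whole. A call with a gripper value outside its range is refused whole. "gripper" is the closure, from 0 (fully open) to 1 (shut), set as the call begins (left out, the last holds). The fingers move at their own pace and stop on an object; the grip force is fixed at half the most. Time passes only in rows, so rows that do not move let the fingers close, or fill a call up. It gives the time, the measured TCP pose, the force and the opening at its end, in the units of the state.
- manip.get_state(): the state, without advancing time (a new reading comes with each control period).
- cams.camera(name): name is "scene" or "top" or "wrist"; returns the picture (420x560x3 uint8, red, green, blue); there is no depth.
- cams.calibration(name): a dict with "mtx" (3x3 intrinsics, pixels), "D" ([k1, k2, p1, p2, k3] as OpenCV has them; the pictures are not rectified), "R" (3x3) and "t" (3): a world point X has camera coordinates R X + t. Camera axes: x right, y down, z forward; pixel columns grow to the right and rows downward; lengths in m; the calibration is good to about 2 mm. A picture is of the moment at which its call begins: read the wrist's pose just before it. calibration takes no time and is no camera call; for the wrist camera it gives the pose at the moment of the call.
- manip.close_job(): hands the job in, once; it reports no verdict.
The state is a dict: "time": time; "joint_positions": joint angles; "joint_velocities": joint speeds; "effort": joint torques, N m; "eef_pos": TCP position; "tool_rot": TCP orientation; "ft_force": force on the tool from outside, world axes, zero at the start; "ft_torque": the same for the moment, N m; "width": finger opening in m.
Only numpy, scipy, OpenCV 4.12 (cv2) and the standard library are available. Lean on these libraries where they do the work, as an engineer would, in place of code of your own. Each camera call takes 0.05 s, during which the arm holds its last target. There are 200 camera calls.

### The job

Load the four wooden slide-lid cases into the roller rack, lids up and lengthways: the two wide ones in the wide lane, the two narrow ones in the narrow lane, in each lane the long one first so that it lies against the stop and the short one behind it, touching it. Set each case down gently on the rollers at the high end of its lane and let go there, so that it rolls down by itself; do not push or carry it down the lane. Leave the other things on the table where they are.

Things in the scene. Friction and masses are not known exactly. Their poses are not given: they have to be found in the camera images.
- wide_long_center (a point): centre (half-way up) of the wide, long wooden slide-lid case, a plain rounded brown box 130 mm long x 62 mm wide x 56 mm high, 0.1 to 0.5 kg, standing loose on the table on its flat bottom, lid up; its x axis runs along the length, y across the width, z up
- wide_short_center (a point): centre (half-way up) of the wide, short wooden slide-lid case, a plain rounded brown box 85 mm long x 62 mm wide x 56 mm high, 0.1 to 0.5 kg, standing loose on the table on its flat bottom, lid up; its x axis runs along the length, y across the width, z up
- narrow_long_center (a point): centre (half-way up) of the narrow, long wooden slide-lid case, a plain rounded brown box 130 mm long x 42 mm wide x 56 mm high, 0.1 to 0.5 kg, standing loose on the table on its flat bottom, lid up; its x axis runs along the length, y across the width, z up
- narrow_short_center (a point): centre (half-way up) of the narrow, short wooden slide-lid case, a plain rounded brown box 85 mm long x 42 mm wide x 56 mm high, 0.1 to 0.5 kg, standing loose on the table on its flat bottom, lid up; its x axis runs along the length, y across the width, z up
- wide_lane_stop (a point): low end of the rack's wide lane: on the plane of the roller tops, mid-lane, at the face of the rubber stop plate (29 mm high). x points level downhill along the lane, y across, z up. The lane is fixed; 76 mm clear between its side guides, which are 6 mm thick and stand 10 mm above the roller tops
- wide_lane_top (a point): near the open high end of the wide lane: on the plane of the roller tops, mid-lane, 285 mm up the slope from the stop; its x points down the slope along the rollers, y across, z square to the rollers. 11 free steel rollers, 24 mm thick, 31.5 mm apart, rise 0.175 rad (10 degrees) and run 345 mm from the stop. A case let go on them rolls off at once and takes 1 to 3 s to the stop
- narrow_lane_stop (a point): low end of the rack's narrow lane: on the plane of the roller tops, mid-lane, at the face of the rubber stop plate (29 mm high). x points level downhill along the lane, y across, z up. The lane is fixed; 56 mm clear between its side guides, which are 6 mm thick and stand 10 mm above the roller tops
- narrow_lane_top (a point): near the open high end of the narrow lane: on the plane of the roller tops, mid-lane, 285 mm up the slope from the stop; its x points down the slope along the rollers, y across, z square to the rollers. 11 free steel rollers, 24 mm thick, 31.5 mm apart, rise 0.175 rad (10 degrees) and run 345 mm from the stop. A case let go on them rolls off at once and takes 1 to 3 s to the stop
- candle_ball_1_mid (a point): bystander: round dark wooden candle ball, 68 mm across, 61 mm high; this point is half-way up on its axis. To be left where it is
- turned_pot_0_mid (a point): bystander: short turned wooden pot, 71 mm across, 62 mm high; this point is half-way up on its axis. To be left where it is
- lidded_pot_mid (a point): bystander: turned wooden pot with a knob lid, 78 mm across, 98 mm high; this point is half-way up on its axis. To be left where it is
- cup_stack_0_mid (a point): bystander: shallow wooden cup, 76 mm across, 30 mm high; this point is half-way up on its axis. To be left where it is
- mortar_2_mid (a point): bystander: small wooden mortar with its pestle standing in it, 60 mm across, 143 mm high; this point is half-way up on its axis. To be left where it is
- arch_0_mid (a point): bystander: small dark wooden arch with one candle, 52 x 88 mm, 45 mm high; this point is half-way up on its axis. To be left where it is
- goods_shelf_edge (a point): a point on the lower front edge of the fixed goods shelf that hangs over the back of the table, loaded with boxes; the edge runs along world y over the whole table, and shelf and boxes fill all behind and above it: keep the wrist and the gripper clear when moving across

How it is judged:
At the end, for the whole second after the job is handed in: In each lane, its own long case lies against the stop and its short case against the long one's uphill end (each within 12 mm along and across the lane), flat on the rollers, lid up, lengthways (within 0.27 rad of upright and of the level lane direction, the 0.175 rad slope included), at rest (x of wide_long_center in the frame of wide_lane_stop between -0.0711 and -0.0471 m and y of wide_long_center in the frame of wide_lane_stop between -0.012 and 0.012 m and z of wide_long_center in the frame of wide_lane_stop between 0.0299 and 0.0479 m and angle between each of wide_long_center, wide_short_center, narrow_long_center, narrow_short_center's own z axis and vertical below 0.27 rad and angle between the x axis of each of wide_long_center, wide_short_center and the x axis of wide_lane_stop, either way round below 0.27 rad and linear speed of each of wide_long, wide_short, narrow_long, narrow_short below 0.02 m/s and x of wide_short_center in the frame of wide_lane_stop between -0.177 and -0.153 m and y of wide_short_center in the frame of wide_lane_stop between -0.012 and 0.012 m and z of wide_short_center in the frame of wide_lane_stop between 0.0486 and 0.0666 m and x of narrow_long_center in the frame of narrow_lane_stop between -0.0711 and -0.0471 m and y of narrow_long_center in the frame of narrow_lane_stop between -0.012 and 0.012 m and z of narrow_long_center in the frame of narrow_lane_stop between 0.0299 and 0.0479 m and angle between the x axis of each of narrow_long_center, narrow_short_center and the x axis of narrow_lane_stop, either way round below 0.27 rad and x of narrow_short_center in the frame of narrow_lane_stop between -0.177 and -0.153 m and y of narrow_short_center in the frame of narrow_lane_stop between -0.012 and 0.012 m and z of narrow_short_center in the frame of narrow_lane_stop between 0.0486 and 0.0666 m); the robot touches nothing.
It fails at once if a finger touches a case in its lane below the upper part (centre of a long case less than 175 mm, of a short one less than 215 mm up the slope from the stop) ((contact force between the fingers and wide_long above 0.3 N and x of wide_long_center in the frame of wide_lane_stop between -0.1675 and 0.06 m and y of wide_long_center in the frame of wide_lane_stop between -0.05 and 0.05 m and z of wide_long_center in the frame of wide_lane_stop below 0.13 m) or (contact force between the fingers and wide_short above 0.3 N and x of wide_short_center in the frame of wide_lane_stop between -0.2068 and 0.06 m and y of wide_short_center in the frame of wide_lane_stop between -0.05 and 0.05 m and z of wide_short_center in the frame of wide_lane_stop below 0.13 m) or (contact force between the fingers and narrow_long above 0.3 N and x of narrow_long_center in the frame of narrow_lane_stop between -0.1675 and 0.06 m and y of narrow_long_center in the frame of narrow_lane_stop between -0.05 and 0.05 m and z of narrow_long_center in the frame of narrow_lane_stop below 0.13 m) or (contact force between the fingers and narrow_short above 0.3 N and x of narrow_short_center in the frame of narrow_lane_stop between -0.2068 and 0.06 m and y of narrow_short_center in the frame of narrow_lane_stop between -0.05 and 0.05 m and z of narrow_short_center in the frame of narrow_lane_stop below 0.13 m)).
It fails at once if a case is let go over its lane while its middle is more than 24 mm higher than when it lies on the rollers ((contact force between the fingers and wide_long below 0.05 N and x of wide_long_center in the frame of wide_lane_top between -0.08 and 0.28 m and y of wide_long_center in the frame of wide_lane_top between -0.05 and 0.05 m and z of wide_long_center in the frame of wide_lane_top between 0.052 and 0.2 m) or (contact force between the fingers and wide_short below 0.05 N and x of wide_short_center in the frame of wide_lane_top between -0.08 and 0.28 m and y of wide_short_center in the frame of wide_lane_top between -0.05 and 0.05 m and z of wide_short_center in the frame of wide_lane_top between 0.052 and 0.2 m) or (contact force between the fingers and narrow_long below 0.05 N and x of narrow_long_center in the frame of narrow_lane_top between -0.08 and 0.28 m and y of narrow_long_center in the frame of narrow_lane_top between -0.05 and 0.05 m and z of narrow_long_center in the frame of narrow_lane_top between 0.052 and 0.2 m) or (contact force between the fingers and narrow_short below 0.05 N and x of narrow_short_center in the frame of narrow_lane_top between -0.08 and 0.28 m and y of narrow_short_center in the frame of narrow_lane_top between -0.05 and 0.05 m and z of narrow_short_center in the frame of narrow_lane_top between 0.052 and 0.2 m)).
It fails at once if a bystander is pushed away (more than 25 mm) or tipped (distance of any of candle_ball_1_mid, turned_pot_0_mid, lidded_pot_mid, mortar_2_mid from where it was at the start of the episode above 0.025 m or angle between any of candle_ball_1_mid, turned_pot_0_mid, lidded_pot_mid, mortar_2_mid's own z axis and vertical above 0.5 rad).
It also fails if it takes over 72 s, if anything falls off the work surface, if the arm or the gripper's body presses on something with over 40 N, if the wrist force passes 120 N, or if a joint passes its speed limit or range.

## Working session

There is one attempt and no reset: what is moved stays moved. The work goes in short steps, Python scripts to look and compute and a tool call to move; the robot and the scene stay as the last step left them, time stands still between calls to the robot, and variables do not carry over. Pictures are saved under pics/ and viewed, about 8 in all and at most 12, crops included, and the job is handed in when it is done.

Besides the shell and the picture viewer there is one more tool, called after "Request:" by a JSON object that holds its "name" and its "arguments". jog_arm: Moves the arm, as the interface text tells. Shift numbers are shares of 20 cm and turn numbers shares of 360 degrees, none past 1 either way. Its arguments: {"type":"object","properties":{"plan":{"type":"array","items":{"type":"number","minimum":-1,"maximum":1}},"gripper":{"type":"number"}},"required":["plan"]}

```bash
ls && mkdir -p pics
python3 - <<'E'
from bench import manip, cams
import cv2,numpy as np
s=manip.get_state()
for k,v in s.items(): print(k,np.round(v,4))
print(manip.grip_point_offset)
for n in ["scene","top","wrist"]:
    c=cams.calibration(n); print(n,np.round(c["mtx"],1).tolist(),np.round(c["D"],3),np.round(c["R"],4).tolist(),np.round(c["t"],4))
    im=cams.camera(n); cv2.imwrite(f"pics/{n}0.png",im[:,:,::-1])
E
```

```text
pics
time 0.0
joint_positions [-1.5344  0.3134  1.4984 -0.      1.331  -0.2234]
joint_velocities [ 0.0002 -0.0002 -0.0001 -0.0002  0.0023  0.0009]
effort [-1.80000e-03 -4.02213e+01 -2.52268e+01  6.93000e-02  3.54000e-02
 -1.00000e-04]
eef_pos [ 0.1348 -0.5071  0.2382]
tool_rot [-3.1403e+00 -3.0000e-04  2.5980e-01]
ft_force [-0.1569 -0.3347  0.0737]
ft_torque [0.0116 0.0062 0.0141]
width 0.0883
0.0187
scene [[460.7, 0.0, 281.6], [0.0, 460.7, 211.8], [0.0, 0.0, 1.0]] [-0.098  0.     0.     0.     0.   ] [[-0.4965, -0.868, 0.0018], [-0.572, 0.3256, -0.7528], [0.6529, -0.3748, -0.6582]] [0.2237 0.5394 1.1953]
top [[459.6, 0.0, 281.3], [0.0, 459.6, 211.0], [0.0, 0.0, 1.0]] [-0.009  0.     0.     0.     0.   ] [[-0.0031, -0.9999, -0.0159], [-0.9933, 0.0049, -0.1158], [0.1159, 0.0154, -0.9931]] [-0.0675  0.6117  1.4671]
wrist [[314.0, 0.0, 280.8], [0.0, 314.0, 212.9], [0.0, 0.0, 1.0]] [-0.041  0.     0.     0.     0.   ] [[0.2567, -0.9665, -0.0015], [-0.9141, -0.2433, 0.3244], [-0.3139, -0.0819, -0.9459]] [-0.525  -0.0438  0.3915]
```

View pics/top0.png

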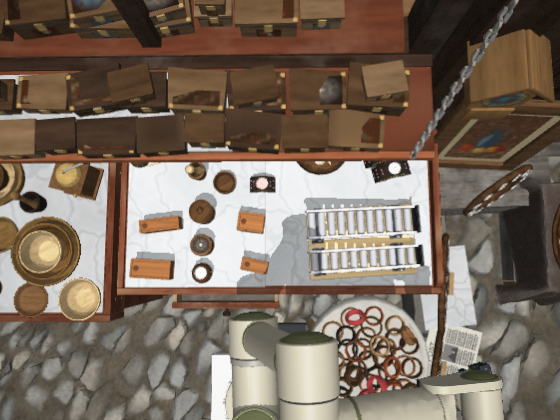

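View pics/scene0.png

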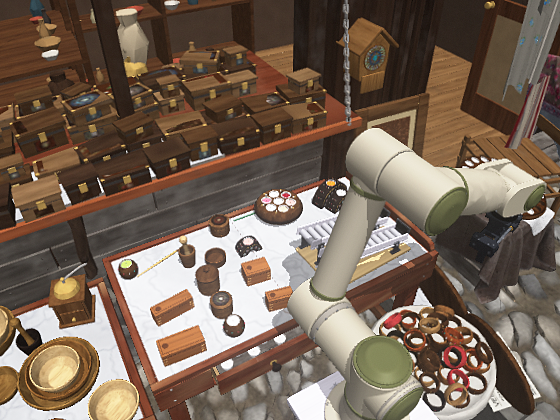

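The top view shows the wide long case at about (152,268) and the narrow long case at (160,223). The wide short case is at (251,222) and the narrow short case at (254,265). The two lanes run along the image columns from 308 to 420. I'll zoom in to get the corners and the stop ends.

Run:
```python
import cv2,numpy as np
a=cv2.imread("pics/top0.png")
l=cv2.resize(a[195:285,125:275],None,fx=5.3,fy=5.3,interpolation=cv2.INTER_CUBIC)[:, :795]
cv2.imwrite("pics/a.png",l)
r=cv2.resize(a[195:285,300:430],None,fx=6,fy=6,interpolation=cv2.INTER_CUBIC)
cv2.imwrite("pics/b.png",r)
```

```text
(no output)
```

View pics/b.png

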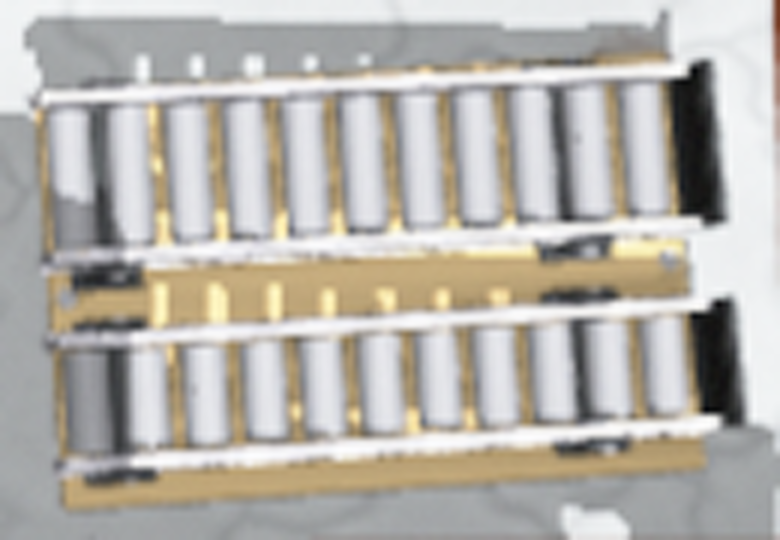

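View pics/a.png

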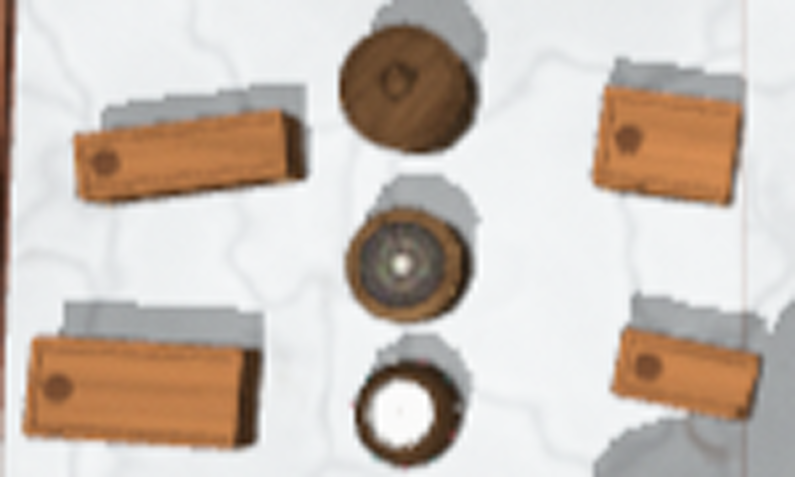

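The stops are the black plates at the right (-y) end. The far lane is the wide one and the near lane the narrow one. The first rollers are at about (648,150) and (665,370) and the last at (72,175) and (90,400) in the crop. Next I'll compute poses.

```bash
cat > h.py <<'E'
import cv2,numpy as np
from scipy.spatial.transform import Rotation as Ro
from bench import manip,cams
def ray(cal,uv):
    K,D,R,t=[np.array(cal[k],float) for k in("mtx","D","R","t")]
    p=cv2.undistortPoints(np.array(uv,float).reshape(-1,1,2),K,D).reshape(-1,2)
    return -R.T@t,np.c_[p,np.ones(len(p))]@R
def onz(cal,uv,z):
    o,d=ray(cal,uv); return o+d*((z-o[2])/d[:,2])[:,None]
def proj(cal,X):
    return cv2.projectPoints(np.array(X,float).reshape(-1,1,3),cv2.Rodrigues(np.array(cal["R"],float))[0],np.array(cal["t"],float),np.array(cal["mtx"],float),np.array(cal["D"],float))[0].reshape(-1,2)
def pose():
    s=manip.get_state(); return np.array(s["eef_pos"]),Ro.from_euler("xyz",s["tool_rot"])
def rot(yaw,pitch=0): # tool down, tool x at yaw; pitch about world level axis across tool x (downhill tilt +)
    return Ro.from_euler("z",yaw)*Ro.from_euler("y",pitch)*Ro.from_euler("x",np.pi)
def plan(wps,p=None,R=None):
    """wps: (pos,Rot,nrows) -> suggested rows"""
    if p is None: p,R=pose()
    for q,S,n in wps:
        q=np.array(q,float); rv=(R.inv()*S).as_rotvec()
        if n is None: n=max(1,int(np.ceil(max(np.linalg.norm(q-p)/.060,np.degrees(np.linalg.norm(rv))/10.4))))
        step=(q-p)/n
        for i in range(n):
            t=np.r_[np.round(R.inv().apply(step)/.2,3),np.round(rv/n/(2*np.pi),4)]
            print(*["%g"%v for v in t],sep=", ",end=",\n")
            p=p+R.apply(t[:3]*.2); R=R*Ro.from_rotvec(t[3:]*2*np.pi)
        print("#",n,np.round(p,4),np.round(R.as_euler("xyz"),3))
E
python3 - <<'E'
from h import *
T=cams.calibration("top"); S=cams.calibration("scene")
a=cv2.imread("pics/top0.png")
hsv=cv2.cvtColor(a,cv2.COLOR_BGR2HSV)
m=((hsv[...,0]>5)&(hsv[...,0]<16)&(hsv[...,1]>130)&(hsv[...,2]>150)).astype(np.uint8)
m[:195]=0;m[285:]=0;m[:,:125]=0;m[:,275:]=0
n,l,st,c=cv2.connectedComponentsWithStats(m)
for i in range(1,n):
    if st[i,4]<60: continue
    ys,xs=np.where(l==i)
    P=onz(T,np.c_[xs,ys],.056)[:,:2]
    r=cv2.minAreaRect(P.astype(np.float32)*1000)
    print(st[i],np.round(r[0],1),np.round(r[1],1),round(r[2],1), "mean",np.round(P.mean(0)*1000,1))
b=lambda u,v:((u+.5)/6-.5+300,(v+.5)/6-.5+195)
for z in(.03,.06,.09,.12):
    print(z,[np.round(onz(T,[b(*p)],z)[0],3)[:2].tolist() for p in((648,148),(72,172),(665,370),(90,400))])
def pa(u,v): return ((u+.5)/5.3-.5+125,(v+.5)/5.3-.5+195)
for nm,p,z in(("lidded",(395,82),.098),("mortar?",(402,262),.1),("candle",(403,412),.061)):print(nm,onz(T,[pa(*p)],z)[0])
# shelf edge: top row~155 ; scene line
for z in (.2,.25,.3,.35,.4):
    X=onz(T,[(200,155),(400,155)],z); print(z,np.round(X,3).tolist(),proj(S,X).round().tolist())
E
```

```text
[237 212  28  21 447] [574.3  29.5] [82.2 59.7] 82.0 mean [574.5  28.5]
[139 216  40  17 443] [568.9 326. ] [ 40.2 126.6] 6.3 mean [569.5 322.9]
[241 257  27  17 283] [436.   17.7] [82.  37.9] 77.8 mean [436.2  16.3]
[130 259  41  20 690] [426.6 350.4] [126.9  57.6] 86.4 mean [426.6 348.7]
0.03 [[0.583, -0.482], [0.571, -0.169], [0.463, -0.487], [0.448, -0.177]]
0.06 [[0.58, -0.474], [0.569, -0.167], [0.462, -0.479], [0.448, -0.175]]
0.09 [[0.577, -0.466], [0.566, -0.166], [0.462, -0.471], [0.448, -0.174]]
0.12 [[0.574, -0.458], [0.563, -0.164], [0.461, -0.463], [0.447, -0.172]]
lidded [0.60842859 0.18709377 0.098     ]
mortar? [0.50180556 0.18071132 0.1       ]
candle [0.41390922 0.18606678 0.061     ]
0.2 [[0.76, 0.167, 0.2], [0.756, -0.422, 0.2]] [[190.0, 214.0], [339.0, 163.0]]
0.25 [[0.748, 0.158, 0.25], [0.744, -0.41, 0.25]] [[192.0, 204.0], [339.0, 155.0]]
0.3 [[0.736, 0.148, 0.3], [0.732, -0.397, 0.3]] [[195.0, 193.0], [340.0, 146.0]]
0.35 [[0.724, 0.138, 0.35], [0.72, -0.385, 0.35]] [[197.0, 181.0], [340.0, 136.0]]
0.4 [[0.712, 0.128, 0.4], [0.708, -0.372, 0.4]] [[200.0, 169.0], [340.0, 126.0]]
```

Run:
```python
from h import *
p,R=pose();W=cams.calibration("wrist");Rw=np.array(W["R"]);c=-Rw.T@np.array(W["t"])
print("cam in tool",R.inv().apply(c-p),"axis in tool",R.inv().apply(Rw[2]),"cam x in tool",R.inv().apply(Rw[0]))
plan([((.51,-.2,.29),rot(np.radians(92)),10)])
```

```text
cam in tool [ 0.08549708  0.00061047 -0.14540846] axis in tool [-3.24644498e-01 -4.88718504e-04  9.45835985e-01] cam x in tool [-1.77936545e-04  9.99999880e-01  4.55631137e-04]
0.221, -0.1, -0.026, -0, -0, -0.0214,
0.232, -0.07, -0.026, -0, -0, -0.0214,
0.239, -0.038, -0.026, -0, -0, -0.0214,
0.242, -0.006, -0.026, -0, -0, -0.0214,
0.241, 0.027, -0.026, -0, -0, -0.0214,
0.235, 0.059, -0.026, -0, -0, -0.0214,
0.225, 0.09, -0.026, -0, -0, -0.0214,
0.211, 0.119, -0.026, -0, -0, -0.0214,
0.193, 0.147, -0.026, -0, -0, -0.0214,
0.172, 0.171, -0.026, -0, -0, -0.0214,
# 10 [ 0.5098 -0.2001  0.2906] [-3.142e+00 -1.000e-03  1.604e+00]
```

Request:
{"name": "jog_arm", "arguments": {"plan": [0.221,-0.1,-0.026,0,0,-0.0214,0.232,-0.07,-0.026,0,0,-0.0214,0.239,-0.038,-0.026,0,0,-0.0214,0.242,-0.006,-0.026,0,0,-0.0214,0.241,0.027,-0.026,0,0,-0.0214,0.235,0.059,-0.026,0,0,-0.0214,0.225,0.09,-0.026,0,0,-0.0214,0.211,0.119,-0.026,0,0,-0.0214,0.193,0.147,-0.026,0,0,-0.0214,0.172,0.171,-0.026,0,0,-0.0214], "gripper": 0}}

```text
time: 1.4
eef_pos: [0.5108, -0.199, 0.2907]
tool_rot: [-3.141, -0.0, 1.609]
ft_force: [0.7, -0.6, 0.3]
width: 0.0882
```

Run:
```python
from h import *
import json
W=cams.calibration("wrist");im=cams.camera("wrist");W2=cams.calibration("wrist")
print(pose()[0],pose()[1].as_euler("xyz"),manip.get_state()["time"],np.abs(np.array(W["t"])-W2["t"]).max())
json.dump({k:np.array(v).tolist() for k,v in W.items()},open("w1.json","w"))
cv2.imwrite("pics/w1.png",im[:,:,::-1])
cv2.imwrite("pics/w1b.png",cv2.resize(im[:,:,::-1],(784,588),interpolation=cv2.INTER_CUBIC))
```

```text
[ 0.51383992 -0.19568123  0.29107266] [ 3.13967728e+00 -1.26506729e-03  1.61775649e+00] 1.45 0.001814540060895764
```

View pics/w1b.png

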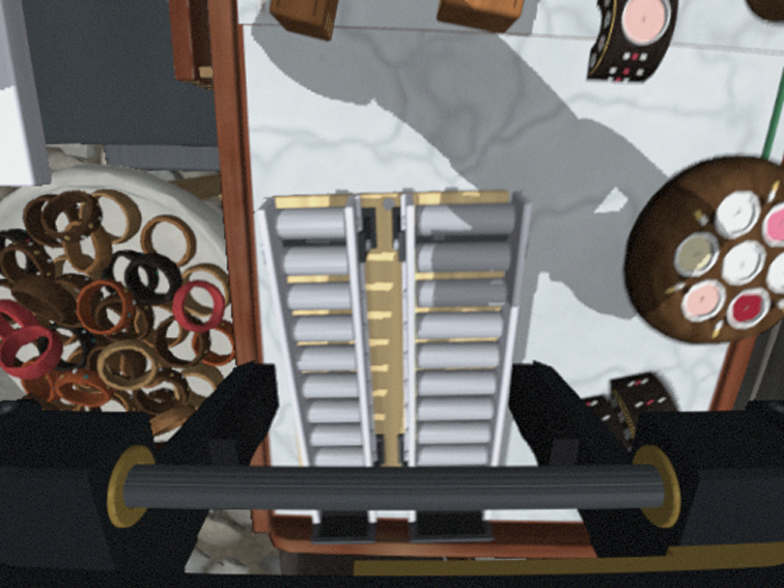

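The wrist view shows the rack's high end. The last rollers are at about (314,222) for narrow and (465,220) for wide, and the rows run on to about (455,433). I'll fit the rack pose from the top and wrist pixels together.

```bash
cat > rack.py <<'E'
from h import *
import json
from scipy.optimize import least_squares
T=cams.calibration("top");W=json.load(open("w1.json"))
th=.175
sc=lambda u,v:np.array([(u+.5)/1.4-.5,(v+.5)/1.4-.5])
b=lambda u,v:np.array([(u+.5)/6-.5+300,(v+.5)/6-.5+195])
def frame(q,l): # stop origin, down-horizontal dir d (yaw), lane l
    yaw,z0=q[0],q[1]; o=np.array([*q[2+2*l:4+2*l],z0]); d=np.array([np.cos(yaw),np.sin(yaw),0]); lat=np.array([-d[1],d[0],0])
    up=-d*np.cos(th)+np.array([0,0,np.sin(th)]); n=d*np.sin(th)+np.array([0,0,np.cos(th)])
    return o,up,lat,n
def pt(q,l,s,y,h): o,u,a,n=frame(q,l); return o+u*s+a*y+n*h
s=lambda i:330-31.5*i
# (cam,lane,i,rowtype,px) lane0 wide lane1 narrow; lat sign: +lat: d=-y -> lat=+x (right in wrist)
obs=[]
for i,v in enumerate([220,258,293,326,356,385,409,433,455]): obs.append((W,0,s(i),0,0,(None,sc(0,v)[1]),1))
for i,v in enumerate([222,261,295,327,357,386,410,433,455]): obs.append((W,1,s(i),0,0,(None,sc(0,v)[1]),1))
for l,w,i,uL,uR in((0,.038,0,413,517),(0,.038,7,415,494),(1,.028,0,275,354),(1,.028,7,306,360)):
    obs.append((W,l,s(i),-w,.010,(sc(uL,0)[0],None),1)); obs.append((W,l,s(i),w,.010,(sc(uR,0)[0],None),1))
for l,i,u,v in((0,10,648,148),(0,0,72,172),(1,10,665,370),(1,0,90,400)): obs.append((T,l,s(i),0,0,b(u,v),1))
def res(q):
    r=[]
    for c,l,S,y,h,p,w in obs:
        e=proj(c,[pt(q,l,S,y,h)])[0]
        r+=[(e[k]-p[k])*w for k in(0,1) if p[k] is not None]
    return r
if __name__=="__main__":
    f=least_squares(res,[-1.53,.05,.58,-.49,.463,-.49],loss="soft_l1")
    print(np.round(f.x,4)); print(np.round(res(f.x),1))
    json.dump(f.x.tolist(),open("rack.json","w"))
    J=f.jac;print("sd",np.sqrt(np.diag(np.linalg.inv(J.T@J))))
    for l in(0,1): print(pt(f.x,l,.285,0,0),pt(f.x,l,.345,0,0))
E
python3 rack.py
```

```text
[-0.0616 -1.7243 15.2426 -1.1684 15.191  -1.1709]
[ 5.4900e+01  2.7800e+01  2.9000e+00 -2.0500e+01 -4.1800e+01 -6.2300e+01
 -7.9100e+01 -9.5700e+01 -1.1050e+02  5.3400e+01  2.5700e+01  1.5000e+00
 -2.1300e+01 -4.2500e+01 -6.3000e+01 -7.9800e+01 -9.5800e+01 -1.1060e+02
 -4.2700e+01 -1.1560e+02 -4.0000e-01 -5.2700e+01  5.5500e+01  1.0000e-01
  7.6300e+01  4.0800e+01 -1.0000e-01 -1.0000e-01  5.7000e+01 -1.4086e+03
  2.0000e-01  1.0000e-01  5.3900e+01 -1.4467e+03]
sd [0.00028581 0.01280364 0.00177102 0.00736966 0.00138857 0.00749261]
[14.96243974 -1.1511011  -1.67468739] [14.90346825 -1.14746314 -1.6642409 ]
[14.9108824  -1.15365491 -1.67468739] [14.85191091 -1.15001696 -1.6642409 ]
```

```bash
sed -i 's/,loss="soft_l1")/,x_scale=[.05,.03,.03,.03,.03,.03],bounds=([-1.8,0,.4,-.7,.3,-.7],[-1.3,.2,.8,-.3,.7,-.3]))/' rack.py && sed -i 's/    J=f.jac/    print("init",np.round(res([-1.53,.05,.58,-.49,.463,-.49]),0));J=f.jac/' rack.py && python3 rack.py; python3 -c "
import json;from h import *
W=json.load(open('w1.json'));R=np.array(W['R']);print(-R.T@np.array(W['t']),R[2],R[0])"
```

```text
[-1.3     0.0395  0.8    -0.7     0.7    -0.6128]
[ 539.   511.9  487.   463.5  442.2  421.7  404.9  388.2  373.4  537.6
  509.8  485.6  462.8  441.6  421.1  404.2  388.3  373.5  114.9   40.5
  113.4   56.6  213.6  157.1  191.6  152.8   -7.8  -38.6 1759.5 -475.4
  -10.9  -76.2 1756.5 -513.9]
init [  548.   521.   496.   473.   451.   431.   414.   397.   383.   547.
   519.   495.   472.   451.   430.   413.   397.   383.   -12.   -87.
   -14.   -71.    86.    30.    64.    26. -6577.   169.  1875.   -60.
 -6131.   169.  1872.   -99.]
sd [0.0004486  0.03455039 0.13242263 0.39693297 0.13374783 0.39805935]
[ 0.72492724 -0.42958022  0.0891358 ] [ 0.70912244 -0.37264975  0.09958229]
[ 0.62492724 -0.3423809   0.0891358 ] [ 0.60912245 -0.28545042  0.09958229]
[ 0.50841313 -0.11461442  0.4361419 ] [ 0.01186816 -0.32385052 -0.94603382] [ 9.99281347e-01  3.79024627e-02 -4.38775578e-04]
```

```bash
sed -i 's/s=lambda i:330-31.5\*i/s=lambda i:.330-.0315*i/' rack.py && python3 rack.py
```

```text
[-1.5197  0.0467  0.5811 -0.4887  0.4672 -0.4944]
[ 0.3  0.6  0.7  0.2  0.  -1.1 -0.  -0.3 -0.4  0.2 -0.4  0.3  0.5  0.3
 -0.9  0.1  0.5  0.3  1.8  1.3 -1.5 -2.6 -0.5 -2.8  0.7  2.8 -0.8  0.2
 -0.3  0.1 -0.7 -1.2 -1.  -1. ]
init [ 2.  2.  3.  2.  2.  1.  2.  2.  2. -4. -4. -3. -2. -2. -3. -1. -1. -1.
  4.  4. -1. -2. -2. -4. -2.  0. -0.  0.  0. -1. -2.  0. -2. -1.]
sd [0.00364886 0.00138976 0.0010706  0.00070907 0.00105854 0.00072872]
[ 0.56679872 -0.20844238  0.09630149] [ 0.56378015 -0.14943594  0.10674798]
[ 0.45282913 -0.21411358  0.09630149] [ 0.44981056 -0.15510714  0.10674798]
```

Run:
```python
from h import *
plan([((.427,.35,.2),rot(np.radians(86.4)),10)])
```

```text
0.275, -0.031, 0.046, 0, -0, 0.0017,
0.274, -0.034, 0.046, 0, -0, 0.0017,
0.274, -0.037, 0.046, 0, -0, 0.0017,
0.273, -0.039, 0.046, 0, -0, 0.0017,
0.273, -0.042, 0.046, 0, -0, 0.0017,
0.272, -0.045, 0.046, 0, -0, 0.0017,
0.272, -0.048, 0.046, 0, -0, 0.0017,
0.271, -0.051, 0.046, 0, -0, 0.0017,
0.271, -0.054, 0.046, 0, -0, 0.0017,
0.27, -0.057, 0.046, 0, -0, 0.0017,
# 10 [0.427  0.3498 0.1996] [ 3.140e+00 -1.000e-03  1.511e+00]
```

Request:
{"name": "jog_arm", "arguments": {"plan": [0.275,-0.031,0.046,0,0,0.0017,0.274,-0.034,0.046,0,0,0.0017,0.274,-0.037,0.046,0,0,0.0017,0.273,-0.039,0.046,0,0,0.0017,0.273,-0.042,0.046,0,0,0.0017,0.272,-0.045,0.046,0,0,0.0017,0.272,-0.048,0.046,0,0,0.0017,0.271,-0.051,0.046,0,0,0.0017,0.271,-0.054,0.046,0,0,0.0017,0.27,-0.057,0.046,0,0,0.0017]}}

```text
time: 2.7
eef_pos: [0.4295, 0.348, 0.1983]
tool_rot: [-3.142, 0.0, 1.497]
ft_force: [1.2, -0.4, 0.4]
width: 0.0882
```

```bash
cat > seg.py <<'E'
from h import *
import time
def seg(name,save=None,y0=0):
    W=cams.calibration("wrist");im=cams.camera("wrist")[:,:,::-1].copy()
    cv2.imwrite("pics/%s.png"%name,im)
    hsv=cv2.cvtColor(im,cv2.COLOR_BGR2HSV)
    m=((hsv[...,0]>5)&(hsv[...,0]<16)&(hsv[...,1]>130)&(hsv[...,2]>150)).astype(np.uint8)
    m=cv2.morphologyEx(m,cv2.MORPH_OPEN,np.ones((3,3)))
    n,l,st,c=cv2.connectedComponentsWithStats(m)
    for i in range(1,n):
        if st[i,4]<400: continue
        ys,xs=np.where(l==i)
        r=cv2.minAreaRect((onz(W,np.c_[xs,ys],.056)[:,:2]*1000).astype(np.float32))
        print(st[i],np.round(r[0],1),np.round(r[1],1),round(r[2],1))
E
python3 - <<'E'
from seg import *
p,R=pose();print(p,R.as_euler("xyz"))
seg("w2")
p,R=pose();print(p,R.as_euler("xyz"))
plan([((.427,.35,.022),rot(np.radians(86.4)),5)])
E
```

```text
[0.42946127 0.34796251 0.1983103 ] [-3.14153676e+00  1.46437873e-04  1.49718396e+00]
[ 244  125   66  128 6027] [427.2 354.3] [124.4  58.8] 86.1
[0.42737949 0.35262277 0.19685096] [-3.13919771e+00 -1.11805213e-03  1.50016622e+00]
-0.003, 0, 0.175, -0.0001, -0, -0.0002,
-0.003, 0, 0.175, -0.0001, -0, -0.0002,
-0.003, -0, 0.175, -0.0001, -0, -0.0002,
-0.003, -0, 0.175, -0.0001, -0, -0.0002,
-0.003, -0, 0.175, -0.0001, -0, -0.0002,
# 5 [0.427  0.3498 0.0218] [ 3.141e+00 -1.000e-03  1.506e+00]
```

Request:
{"name": "jog_arm", "arguments": {"plan": [0,0,0.15,0,0,0.0005,0,0,0.15,0,0,0.0005,0,0,0.15,0,0,0,0,0,0.15,0,0,0,0,0,0.11,0,0,0,0,0,0.08,0,0,0,0,0,0.05,0,0,0,0,0,0.035,0,0,0,0,0,0,0,0,0,0,0,0,0,0,0], "gripper": 0}}

```text
time: 4.0
eef_pos: [0.4303, 0.3464, 0.0242]
tool_rot: [3.141, -0.001, 1.491]
ft_force: [0.4, -0.6, 0.7]
width: 0.0883
```

Request:
{"name": "jog_arm", "arguments": {"plan": [0,0,0,0,0,0,0,0,0,0,0,0,0,0,0,0,0,0,0,0,0,0,0,0,0,0,0,0,0,0,0,0,-0.1,0,0,0,0,0,-0.2,0,0,0,0,0,-0.2,0,0,0,0,0,-0.2,0,0,0,0,0,-0.2,0,0,0], "gripper": 1}}

```text
time: 5.25
eef_pos: [0.4301, 0.346, 0.2046]
tool_rot: [3.141, 0.0, 1.491]
ft_force: [1.0, 0.6, -3.2]
width: 0.0621
```

```bash
cat > place.py <<'E'
import sys
from h import *
from rack import pt,frame
import json
def target(l,s,h):
    """TCP target with grasp point offset d along case; h = tip height above rollers"""
    q=json.load(open("rack.json"));return pt(q,l,s,0,h),rot(q[0]+np.pi,-.175)
E
python3 - <<'E'
from place import *
for i in range(3): print(manip.get_state()["eef_pos"],manip.get_state()["time"])
print(target(0,.285,.024+.002)[0])
p,R=target(0,.27,.024+.075);print(p)
plan([((p[0]-.01,p[1]+.06,.215),R,10),(p,R,2),(target(0,.27,.024+.03)[0],R,3)])
E
```

```text
[0.43009998 0.34599995 0.20458301] 5.25
[0.43009998 0.34599995 0.20458301] 5.25
[0.43009998 0.34599995 0.20458301] 5.25
[ 0.56702999 -0.21296328  0.12190438]
[ 0.56843398 -0.24040818  0.19117779]
-0.257, 0.085, -0.005, 0.0002, 0.0028, -0.0021,
-0.258, 0.082, -0.01, 0.0002, 0.0028, -0.0021,
-0.259, 0.078, -0.014, 0.0002, 0.0028, -0.0021,
-0.26, 0.075, -0.019, 0.0002, 0.0028, -0.0021,
-0.26, 0.071, -0.024, 0.0002, 0.0028, -0.0021,
-0.261, 0.068, -0.028, 0.0002, 0.0028, -0.0021,
-0.261, 0.064, -0.033, 0.0002, 0.0028, -0.0021,
-0.261, 0.061, -0.038, 0.0002, 0.0028, -0.0021,
-0.261, 0.057, -0.042, 0.0002, 0.0028, -0.0021,
-0.261, 0.054, -0.047, 0.0002, 0.0028, -0.0021,
# 10 [ 0.5586 -0.18    0.2149] [-3.141 -0.176  1.623]
-0.16, 0.017, 0.032, -0.0001, -0.0001, 0.0001,
-0.16, 0.017, 0.032, -0.0001, -0.0001, 0.0001,
# 2 [ 0.5686 -0.2404  0.1911] [ 3.141 -0.175  1.622]
0, -0, 0.075, 0, 0, 0,
0, -0, 0.075, 0, 0, 0,
0, -0, 0.075, 0, 0, 0,
# 3 [ 0.5682 -0.2326  0.1468] [ 3.141 -0.175  1.622]
```

Request:
{"name": "jog_arm", "arguments": {"plan": [-0.257,0.085,-0.005,0,0.0028,-0.0021,-0.258,0.082,-0.01,0,0.0028,-0.0021,-0.259,0.078,-0.014,0,0.0028,-0.0021,-0.26,0.075,-0.019,0,0.0028,-0.0021,-0.26,0.071,-0.024,0,0.0028,-0.0021,-0.261,0.068,-0.028,0,0.0028,-0.0021,-0.261,0.064,-0.033,0,0.0028,-0.0021,-0.261,0.061,-0.038,0,0.0028,-0.0021,-0.261,0.057,-0.042,0,0.0028,-0.0021,-0.261,0.054,-0.047,0,0.0028,-0.0021]}}

```text
time: 6.5
eef_pos: [0.5586, -0.1819, 0.2142]
tool_rot: [3.13, -0.175, 1.625]
ft_force: [1.4, 0.1, -3.3]
width: 0.0622
```

Run:
```python
from place import *
cv2.imwrite("pics/w3.png",cams.camera("wrist")[:,:,::-1])
p,R=pose();print(p,R.as_euler("xyz"),manip.get_state()["ft_force"],manip.get_state()["width"])
t,R=target(0,.275,.024+.06)
plan([(t,R,4),(target(0,.275,.024+.02)[0],R,4)])
```

```text
[ 0.55910637 -0.18825676  0.21345495] [ 3.12934499 -0.1730776   1.62044037] [-2.35198066 -5.60116781 -4.46950297] 0.061777818410426275
-0.063, 0.008, 0.035, 0.0005, 0.0001, -0.0001,
-0.063, 0.008, 0.035, 0.0005, 0.0001, -0.0001,
-0.063, 0.008, 0.035, 0.0005, 0.0001, -0.0001,
-0.063, 0.008, 0.035, 0.0005, 0.0001, -0.0001,
# 4 [ 0.568  -0.2327  0.1772] [ 3.141 -0.176  1.623]
-0, 0, 0.05, -0, -0, 0,
-0, 0, 0.05, -0, -0, 0,
-0, 0, 0.05, -0, -0, 0,
-0, 0, 0.05, -0, -0, 0,
# 4 [ 0.5676 -0.2257  0.1378] [ 3.141 -0.176  1.623]
```

View pics/w3.png

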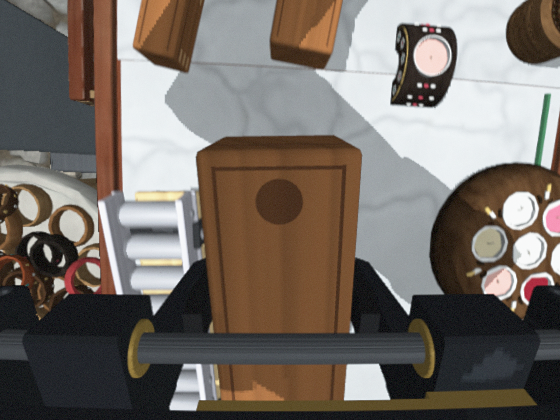

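The wide long case is held straight, with its end at about (280,145). The rack is beneath it to the left.

Request:
{"name": "jog_arm", "arguments": {"plan": [-0.063,0.008,0.035,0.0005,0,0,-0.063,0.008,0.035,0.0005,0,0,-0.063,0.008,0.035,0.0005,0,0,-0.063,0.008,0.035,0.0005,0,0,0,0,0.06,0,0,0,0,0,0.06,0,0,0,0,0,0.05,0,0,0,0,0,0.03,0,0,0,0,0,0,0,0,0,0,0,0,0,0,0]}}

```text
time: 7.8
eef_pos: [0.5672, -0.2173, 0.1394]
tool_rot: [-3.141, -0.175, 1.625]
ft_force: [-0.0, 0.0, -3.0]
width: 0.0615
```

```bash
cat >> place.py <<'E'
def rel(l):
    q=json.load(open("rack.json"));o,u,a,n=frame(q,l);p,R=pose();d=p-o
    s=manip.get_state();print("t",s["time"],"s,lat,h mm",np.round([d@u*1000,d@a*1000,d@n*1000],1),"yaw err",(R.as_euler("xyz")[2]-q[0]-np.pi).round(3),R.as_euler("xyz").round(3),"F",np.round(s["ft_force"],1),"w",round(s["width"],4))
E
python3 -c "
from place import *
rel(0)"
```

```text
t 7.8 s,lat,h mm [ 2.838e+02 -1.000e-01  4.400e+01] yaw err 0.003 [-3.141 -0.175  1.625] F [-0.  0. -3.] w 0.0615
```

Request:
{"name": "jog_arm", "arguments": {"plan": [-0.025,0,0.02,0,0,0,-0.025,0,0.02,0,0,0,0,0,0.015,0,0,0,0,0,0.012,0,0,0,0,0,0.008,0,0,0,0,0,0.006,0,0,0,0,0,0.004,0,0,0,0,0,0,0,0,0,0,0,0,0,0,0,0,0,0,0,0,0]}}

```text
time: 9.05
eef_pos: [0.5677, -0.2277, 0.1275]
tool_rot: [3.138, -0.167, 1.626]
ft_force: [-17.8, -8.3, 43.4]
width: 0.062
```

```bash
python3 -c "
from place import *
rel(0)"
```

```text
t 9.05 s,lat,h mm [ 2.715e+02 -1.000e-01  3.400e+01] yaw err 0.004 [ 3.138 -0.167  1.626] F [-17.8  -8.3  43.4] w 0.062
```

Contact came 10 mm early with a side force, so the case is probably sitting on a guide. I'll lift clear and look.

Request:
{"name": "jog_arm", "arguments": {"plan": [0,0,-0.03,0,0,0,0,0,-0.04,0,0,0,0,0,-0.05,0,0,0,0,0,-0.03,0,0,0,0,0,0,0,0,0,0,0,0,0,0,0,0,0,0,0,0,0,0,0,0,0,0,0,0,0,0,0,0,0,0,0,0,0,0,0]}}

```text
time: 10.3
eef_pos: [0.5677, -0.2292, 0.15]
tool_rot: [-3.141, -0.175, 1.625]
ft_force: [-0.2, 0.7, -3.7]
width: 0.0617
```

Run:
```python
from place import *
rel(0)
sc=cams.camera("scene")[:,:,::-1].copy();tp=cams.camera("top")[:,:,::-1].copy();cv2.imwrite("pics/s4.png",sc);cv2.imwrite("pics/t4.png",tp)
w=cv2.imread("pics/w1.png")
A=cv2.resize(w[135:215,180:380],None,fx=4,fy=4,interpolation=cv2.INTER_CUBIC)
B=cv2.resize(sc[170:240,270:390],(480,280),interpolation=cv2.INTER_CUBIC)
C=cv2.resize(tp[195:265,300:380],(320,280),interpolation=cv2.INTER_CUBIC)
cv2.imwrite("pics/m.png",np.vstack([A,np.hstack([B,C])]))
```

```text
t 10.3 s,lat,h mm [ 2.738e+02 -2.000e-01  5.650e+01] yaw err 0.003 [-3.141 -0.175  1.625] F [-0.2  0.7 -3.7] w 0.0617
```

View pics/m.png

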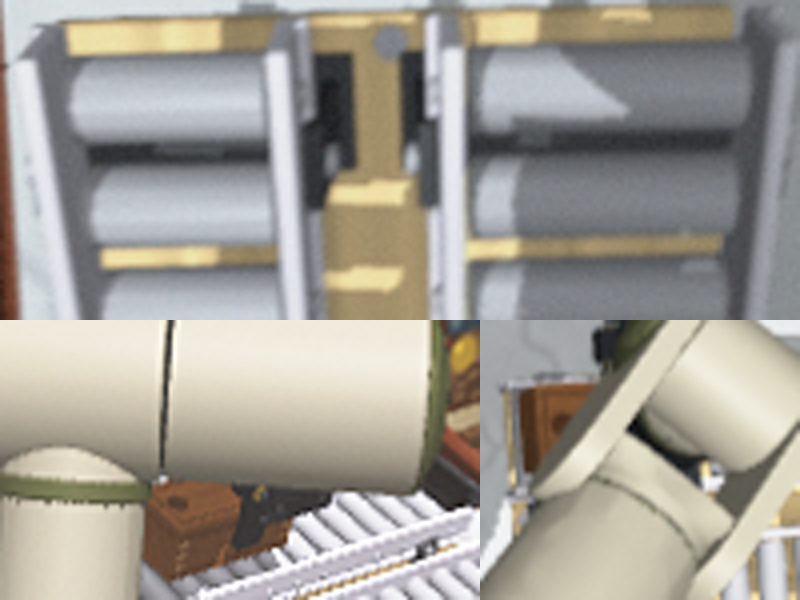

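The zoom shows I had read the roller ends on two of the guides instead of the guide tops. The top inner edges at the first roller are at about 44, 269, 462 and 764 in the crop. I'll refit with those.

```bash
python3 - <<'E'
s=open("rack.py").read()
a=s.index("for l,w,i,uL,uR");e=s.index("for l,i,u,v in")
s=s[:a]+'''for l,w,i,uL,uR in((0,.038,0,462,764),(0,.038,2,467,747),(1,.028,0,44,269),(1,.028,2,75,277)):
    for y,u in((-w,uL),(w,uR)): obs.append((W,l,s(i),y,.010,((u+.5)/4-.5+180,None),1))
'''+s[e:]
open("rack.py","w").write(s)
E
python3 rack.py; python3 -c "
from place import *
rel(0)"
```

```text
[-1.516   0.0484  0.5823 -0.4879  0.4638 -0.4938]
[-0.1  0.3  0.5  0.2  0.1 -0.9  0.2 -0.  -0.  -0.2 -0.7  0.2  0.5  0.3
 -0.7  0.3  0.8  0.7  1.6  0.3 -0.  -2.2  0.3 -1.6  1.1  0.4 -1.  -0.1
 -0.5  0.  -0.7 -0.1 -1.2  0.5]
init [ 2.  2.  3.  2.  2.  1.  2.  2.  2. -4. -4. -3. -2. -2. -3. -1. -1. -1.
  4.  3.  1. -1.  3.  2.  3.  3. -0.  0.  0. -1. -2.  0. -2. -1.]
sd [0.00676656 0.00135407 0.0020277  0.00070044 0.00202344 0.00072127]
[ 0.56690265 -0.20771644  0.09803054] [ 0.56366837 -0.14872144  0.10847703]
[ 0.44843354 -0.21354778  0.09803054] [ 0.44519926 -0.15455278  0.10847703]
t 10.4 s,lat,h mm [272.8  -0.4  54.9] yaw err -0.001 [-3.141 -0.175  1.625] F [ 1.  -0.8 -3.3] w 0.0618
```

Run:
```python
from rack import *
def res2(v):
    q=v[:6];r=[]
    for c,l,S,y,h,p,w in obs:
        e=proj(c,[pt(q,l,S,y,h)])[0]+(v[6:8] if c is W else 0)
        r+=[(e[k]-p[k]) for k in(0,1) if p[k] is not None]
    return np.r_[r,v[6:8]/4]
f=least_squares(res2,[-1.516,.05,.58,-.49,.463,-.49,0,0],x_scale=[.05,.03,.03,.03,.03,.03,3,3])
print(np.round(f.x,4));print(np.round(f.fun,1));print(np.sqrt(np.diag(np.linalg.inv(f.jac.T@f.jac))))
json.dump(f.x[:6].tolist(),open("rack2.json","w"))
# scene prediction of high-end guide outer corners for z0 hypotheses
S=cams.calibration("scene")
for z0 in(.048,.053,.058):
    g=least_squares(lambda v:res2(np.r_[v[0],z0,v[1:]]),[-1.516,.58,-.49,.463,-.49,0,0],x_scale=[.05,.03,.03,.03,.03,3,3])
    q=np.r_[g.x[0],z0,g.x[1:5]]
    print(z0,round(2*g.cost,1),np.round(q,4),[np.round(proj(S,[pt(q,l,s_,y,.01)])[0],1).tolist() for l,s_,y in((0,.345,.041),(1,.345,-.031),(1,0,-.031))])
s0=cv2.imread("pics/scene0.png");cv2.imwrite("pics/n.png",cv2.resize(s0[200:300,280:440],None,fx=5,fy=5,interpolation=cv2.INTER_CUBIC))
```

```text
[-1.5158  0.0517  0.5818 -0.4902  0.4642 -0.496   0.2327 -2.8223]
[-0.3  0.2  0.5  0.1  0.1 -0.9  0.2 -0.1 -0.1 -0.4 -0.8  0.1  0.4  0.3
 -0.7  0.3  0.7  0.6  1.4  0.6 -0.3 -1.9  0.  -1.4  1.   0.6  0.  -0.1
  0.3  0.1  0.3 -0.3 -0.4  0.4  0.1 -0.7]
[7.22243850e-03 2.08191191e-03 2.16991149e-03 1.30195639e-03
 2.15859991e-03 1.29783963e-03 1.49536458e+00 1.38990816e+00]
0.048 17.4 [-1.5159  0.048   0.5824 -0.4893  0.4637 -0.4952] [[297.3, 228.2], [331.3, 263.2], [405.8, 236.0]]
0.053 14.8 [-1.5157  0.053   0.5816 -0.4905  0.4643 -0.4963] [[297.8, 227.2], [331.6, 261.9], [406.1, 234.7]]
0.058 23.8 [-1.5155  0.058   0.5808 -0.4917  0.465  -0.4974] [[298.2, 226.2], [331.9, 260.5], [406.5, 233.5]]
```

View pics/n.png

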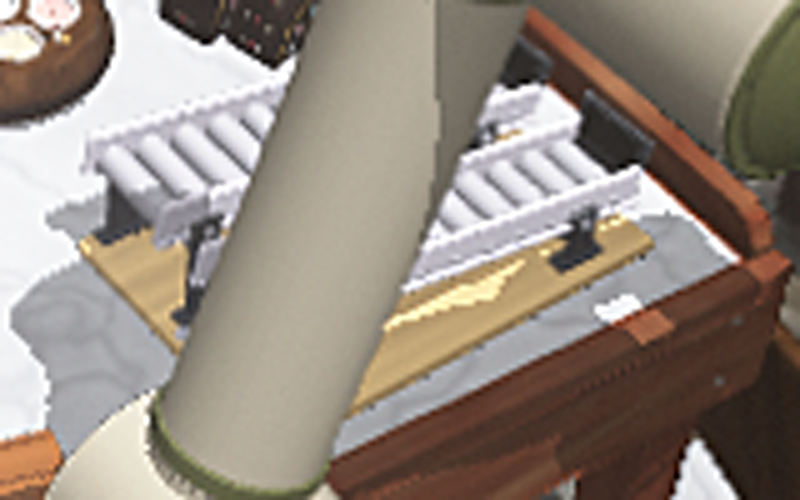

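Request:
{"name": "jog_arm", "arguments": {"plan": [0,0,0.02,0,0,0,0,0,0.025,0,0,0,0,0,0.025,0,0,0,0,0,0.02,0,0,0,0,0,0.01,0,0,0,0,0,0.005,0,0,0,0,0,0.005,0,0,0,0,0,0.004,0,0,0,0,0,0.003,0,0,0,0,0,0,0,0,0]}}

```text
time: 11.65
eef_pos: [0.5676, -0.2257, 0.1281]
tool_rot: [3.141, -0.174, 1.625]
ft_force: [-3.5, -1.5, 4.8]
width: 0.0617
```

Run:
```python
from place import *
rel(0);print(manip.get_state()["ft_torque"])
json.dump([-1.5157,.053,.5816,-.4905,.4643,-.4963],open("rack.json","w"));rel(0)
p,R=pose();print("tool frame F,T",R.inv().apply(manip.get_state()["ft_force"]).round(2),R.inv().apply(manip.get_state()["ft_torque"]).round(3))
```

```text
t 11.65 s,lat,h mm [272.5  -0.3  32.7] yaw err -0.001 [ 3.141 -0.174  1.625] F [-3.5 -1.5  4.8] w 0.0617
[-0.26052547  0.3080881   0.11151718]
t 11.65 s,lat,h mm [274.2   0.6  27.8] yaw err -0.001 [ 3.141 -0.174  1.625] F [-3.5 -1.5  4.8] w 0.0617
tool frame F,T [-0.5  -3.55 -4.95] [ 0.336 -0.244 -0.054]
```

Request:
{"name": "jog_arm", "arguments": {"plan": [0,0,-0.015,0,0,0,0,-0.01,-0.01,0,0,0,0,-0.01,0,0,0,0,0,-0.005,0,0,0,0,0,0,0.01,0,0,0,0,0,0.01,0,0,0,0,0,0.005,0,0,0,0,0,0.005,0,0,0,0,0,0.005,0,0,0,0,0,0,0,0,0]}}

```text
time: 12.9
eef_pos: [0.5626, -0.2266, 0.1279]
tool_rot: [3.141, -0.172, 1.625]
ft_force: [-8.6, -3.8, 17.3]
width: 0.0621
```

Run:
```python
from place import *
rel(0)
p,R=pose();print("tool frame F,T",R.inv().apply(manip.get_state()["ft_force"]).round(2),R.inv().apply(manip.get_state()["ft_torque"]).round(3))
```

```text
t 12.9 s,lat,h mm [273.6  -4.5  27.7] yaw err -0.001 [ 3.141 -0.172  1.625] F [-8.6 -3.8 17.3] w 0.0621
tool frame F,T [ -0.35  -8.78 -17.59] [ 1.341 -0.149  0.023]
```

Contact height did not change after shifting 5 mm sideways, so the case is on the rollers and the rack is about 4 mm higher than fitted. I'll re-centre, unload the contact and release.

Request:
{"name": "jog_arm", "arguments": {"plan": [0,0,-0.02,0,0,0,0,0.01,-0.01,0,0,0,0,0.01,0,0,0,0,0,0,0.006,0,0,0,0,0,0.006,0,0,0,0,0,0.004,0,0,0,0,0,0,0,0,0,0,0,0,0,0,0,0,0,0,0,0,0,0,0,0,0,0,0]}}

```text
time: 14.15
eef_pos: [0.5665, -0.2256, 0.1281]
tool_rot: [-3.141, -0.175, 1.625]
ft_force: [-3.8, -1.8, 4.0]
width: 0.0619
```

Run:
```python
from place import *
json.dump([-1.5157,.0568,.5811,-.4914,.4648,-.4971],open("rack.json","w"));rel(0)
```

```text
t 14.15 s,lat,h mm [2.746e+02 1.000e-01 2.390e+01] yaw err -0.001 [-3.141 -0.175  1.625] F [-3.8 -1.8  4. ] w 0.0619
```

Request:
{"name": "jog_arm", "arguments": {"plan": [0,0,0,0,0,0,0,0,0,0,0,0,0,0,0,0,0,0,0,0,0,0,0,0,0,0,0,0,0,0,0,0,-0.05,0,0,0,0,0,-0.1,0,0,0,0,0,-0.15,0,0,0,0,0,-0.2,0,0,0,0,0,-0.2,0,0,0], "gripper": 0}}

```text
time: 15.4
eef_pos: [0.5678, -0.25, 0.2677]
tool_rot: [-3.141, -0.175, 1.625]
ft_force: [-0.7, -0.9, 0.7]
width: 0.0882
```

Run:
```python
from place import *
rel(0)
cv2.imwrite("pics/w5.png",cams.camera("wrist")[:,:,::-1])
plan([((.569,.326,.22),rot(np.radians(96.3)),10)])
```

```text
t 15.4 s,lat,h mm [274.8  -0.  165.6] yaw err -0.001 [-3.141 -0.175  1.625] F [-0.7 -0.9  0.7] w 0.0882
0.28, 0.015, 0.075, 0.0002, -0.0027, -0.0009,
0.281, 0.017, 0.07, 0.0002, -0.0027, -0.0009,
0.282, 0.019, 0.065, 0.0002, -0.0027, -0.0009,
0.283, 0.02, 0.061, 0.0002, -0.0027, -0.0009,
0.284, 0.022, 0.056, 0.0002, -0.0027, -0.0009,
0.284, 0.024, 0.051, 0.0002, -0.0027, -0.0009,
0.285, 0.025, 0.046, 0.0002, -0.0027, -0.0009,
0.286, 0.027, 0.041, 0.0002, -0.0027, -0.0009,
0.286, 0.029, 0.036, 0.0002, -0.0027, -0.0009,
0.287, 0.03, 0.031, 0.0002, -0.0027, -0.0009,
# 10 [0.5687 0.3262 0.22  ] [-3.14   0.     1.681]
```

View pics/w5.png

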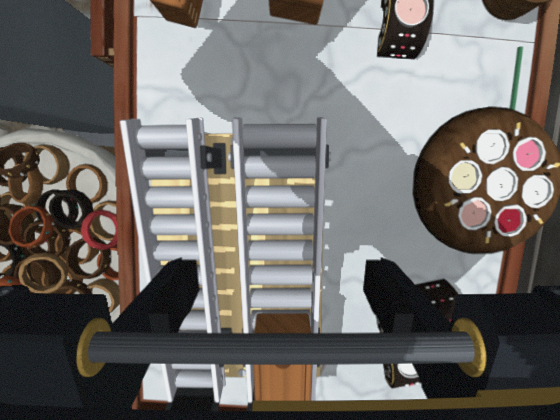

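The wide long case is down its lane, lying straight, with its tail at about (285,318). I'll go on to the narrow long case and check the narrow lane's predicted edges against this picture.

Request:
{"name": "jog_arm", "arguments": {"plan": [0.28,0.015,0.075,0.0002,-0.0027,-0.0009,0.281,0.017,0.07,0.0002,-0.0027,-0.0009,0.282,0.019,0.065,0.0002,-0.0027,-0.0009,0.283,0.02,0.061,0.0002,-0.0027,-0.0009,0.284,0.022,0.056,0.0002,-0.0027,-0.0009,0.284,0.024,0.051,0.0002,-0.0027,-0.0009,0.285,0.025,0.046,0.0002,-0.0027,-0.0009,0.286,0.027,0.041,0.0002,-0.0027,-0.0009,0.286,0.029,0.036,0.0002,-0.0027,-0.0009,0.287,0.03,0.031,0.0002,-0.0027,-0.0009]}}

```text
time: 16.7
eef_pos: [0.5671, 0.33, 0.2163]
tool_rot: [-3.134, -0.006, 1.682]
ft_force: [0.2, -0.8, -0.4]
width: 0.0883
```

Run:
```python
from place import *
from seg import seg
seg("w6")
p,R=pose();print(p,R.as_euler("xyz"))
# check w5 edges
W=dict(cams.calibration("wrist"));Rw=np.array(W["R"]);c=-Rw.T@np.array(W["t"])
ct=R.inv().apply(c-p);A=Rw@R.as_matrix()
q=json.load(open("rack.json"))
P=np.array([.5678,-.25,.2677]);RR=Ro.from_euler("xyz",[-3.141,-.175,1.625])
Rc=A@RR.as_matrix().T;W["R"]=Rc;W["t"]=-Rc@(P+RR.apply(ct))
for s_ in(.345,.33,.27):
    print(s_,np.round(proj(W,[pt(q,l,s_,y,.01) for l,y in((1,-.028),(1,.028),(0,-.038),(0,.038))]),1).tolist())
im=cv2.imread("pics/w5.png")
for r in(140,190):
    g=im[r-1:r+2,115:340].mean((0,2));print(r," ".join("%d"%v for v in g))
```

```text
[273 159  25  58 971] [570.2 336.9] [23.9 58.6] 7.3
[0.56515725 0.33635527 0.21493583] [-3.13297896 -0.00726324  1.68751614]
0.345 [[125.5, 122.2], [184.8, 121.5], [239.0, 121.9], [321.1, 121.9]]
0.33 [[127.8, 138.5], [186.3, 138.0], [239.6, 138.4], [320.5, 138.4]]
0.27 [[136.9, 199.2], [191.9, 199.0], [242.2, 199.7], [318.2, 199.6]]
140 81 84 78 73 77 79 82 132 210 236 239 238 229 184 124 105 108 110 106 104 109 123 149 197 207 205 208 207 207 206 206 206 205 205 207 206 206 206 206 205 206 205 205 208 206 204 206 205 205 206 207 203 204 204 207 203 205 204 205 203 203 201 202 202 202 202 203 201 198 199 200 197 201 232 238 237 237 226 174 112 108 109 106 106 103 105 131 157 149 120 115 115 112 115 115 115 122 121 123 121 122 126 132 136 137 138 140 141 143 145 143 142 140 139 136 133 133 134 165 172 162 165 167 157 125 108 109 107 114 122 120 123 120 122 121 123 122 123 122 121 123 121 122 122 122 123 123 124 124 122 124 125 122 124 122 123 124 121 124 124 123 123 124 124 125 126 123 125 124 125 126 125 127 126 125 126 126 127 128 127 127 126 127 128 128 126 128 129 127 128 127 128
[... 317 characters left out ...]
163 162 161 161 164 160 162 160 159 161 160 159 160 160 162 161 159 159 159 159 158 157 159 157 157 156 156 155 195 233 238 237 231 198 137 104 104 103 103 105 110 137 157 146 122 114 117 117 118 120 120 123 121 121 121 122 127 133 137 141 140 140 142 140 140 140 136 135 138 137 137 172 226 239 237 234 215 147 103 104 104 113 117 117 130 163 177 178 178 178 177 178 175 176 175 176 175 175 176 174 174 173 175 173 175 171 173 171 173 173 174 172 172 173 172 173 172 172 172 171 171 171 171 170 171 170 168 155 126 115 115 115 114 113 113 115 115 114 114 113 114 114 114 114 115 114 114 114 115 114 103 84 76 77 105 141 153 158 162 163 143 141 140 141 140 140 140 140 140 141 142 143 143 143 143 143
```

Request:
{"name": "jog_arm", "arguments": {"plan": [0,0,0.1,0,0,0,0,0,0.15,0,0,0,0,0,0.15,0,0,0,0,0,0.12,0,0,0,0,0,0.06,0,0,0,0,0,0,0,0,0,0,0,0,0,0,0,0,0,0,0,0,0,0,0,0,0,0,0,0,0,0,0,0,0]}}

```text
time: 18.0
eef_pos: [0.5663, 0.3287, 0.0999]
tool_rot: [-3.134, -0.006, 1.682]
ft_force: [0.0, -0.5, 0.6]
width: 0.0883
```

Run:
```python
from place import *
q=json.load(open("rack.json"));q[4]+=.001;json.dump(q,open("rack.json","w"))
p,R=pose();print(p,R.as_euler("xyz"))
plan([((.569,.325,.024),rot(np.radians(96.3)),6)])
```

```text
[0.56625836 0.32874579 0.09993019] [-3.13368914 -0.00600916  1.68211125]
-0.004, 0.002, 0.063, -0.0002, -0.0002, 0,
-0.004, 0.002, 0.063, -0.0002, -0.0002, 0,
-0.004, 0.002, 0.063, -0.0002, -0.0002, 0,
-0.003, 0.002, 0.063, -0.0002, -0.0002, 0,
-0.003, 0.002, 0.063, -0.0002, -0.0002, 0,
-0.003, 0.002, 0.063, -0.0002, -0.0002, 0,
# 6 [0.5687 0.325  0.0243] [-3.141e+00  2.000e-03  1.682e+00]
```

Request:
{"name": "jog_arm", "arguments": {"plan": [-0.004,0.002,0.08,-0.0002,-0.0002,0,-0.004,0.002,0.08,-0.0002,-0.0002,0,-0.004,0.002,0.07,-0.0002,-0.0002,0,-0.003,0.002,0.06,-0.0002,-0.0002,0,-0.003,0.002,0.05,-0.0002,-0.0002,0,-0.003,0.002,0.03,-0.0002,0,0,0,0,0.01,0,0,0,0,0,0,0,0,0,0,0,0,0,0,0,0,0,0,0,0,0]}}

```text
time: 19.25
eef_pos: [0.5687, 0.3251, 0.024]
tool_rot: [-3.141, 0.0, 1.682]
ft_force: [-0.2, -0.7, -0.0]
width: 0.0882
```

Request:
{"name": "jog_arm", "arguments": {"plan": [0,0,0,0,0,0,0,0,0,0,0,0,0,0,0,0,0,0,0,0,0,0,0,0,0,0,0,0,0,0,0,0,-0.1,0,0,0,0,0,-0.2,0,0,0,0,0,-0.25,0,0,0,0,0,-0.25,0,0,0,0,0,-0.2,0,0,0], "gripper": 1}}

```text
time: 20.5
eef_pos: [0.5686, 0.3251, 0.2274]
tool_rot: [3.14, -0.0, 1.682]
ft_force: [1.4, 1.1, -1.9]
width: 0.0418
```

Run:
```python
from place import *
p,R=pose();print(p,R.as_euler("xyz"))
h=.024
t,R=target(1,.27,h+.075);print(t)
plan([((t[0]-.00,t[1]+.08,.225),R,10),(t,R,2),(target(1,.27,h+.02)[0],R,4)])
```

```text
[0.56856745 0.32513284 0.22739095] [ 3.13984326e+00 -3.42791028e-04  1.68221990e+00]
[ 0.45210781 -0.24883783  0.20129712]
-0.239, -0.085, 0.001, -0.0001, 0.0028, 0.0009,
-0.239, -0.084, -0.003, -0.0001, 0.0028, 0.0009,
-0.24, -0.083, -0.008, -0.0001, 0.0028, 0.0009,
-0.24, -0.081, -0.012, -0.0001, 0.0028, 0.0009,
-0.24, -0.08, -0.016, -0.0001, 0.0028, 0.0009,
-0.24, -0.079, -0.02, -0.0001, 0.0028, 0.0009,
-0.24, -0.077, -0.025, -0.0001, 0.0028, 0.0009,
-0.24, -0.076, -0.029, -0.0001, 0.0028, 0.0009,
-0.24, -0.074, -0.033, -0.0001, 0.0028, 0.0009,
-0.24, -0.073, -0.038, -0.0001, 0.0028, 0.0009,
# 10 [ 0.4521 -0.1684  0.2251] [ 3.139 -0.176  1.626]
-0.208, -0.011, 0.023, 0.0002, -0.0001, 0,
-0.208, -0.011, 0.023, 0.0002, -0.0001, 0,
# 2 [ 0.4521 -0.2488  0.2015] [ 3.141 -0.175  1.626]
-0, -0, 0.069, 0, -0, 0,
-0, -0, 0.069, 0, -0, 0,
-0, -0, 0.069, 0, -0, 0,
-0, -0, 0.069, 0, -0, 0,
# 4 [ 0.4516 -0.2392  0.1471] [ 3.141 -0.175  1.626]
```

Request:
{"name": "jog_arm", "arguments": {"plan": [-0.239,-0.085,0.001,0,0.0028,0.0009,-0.239,-0.084,-0.003,0,0.0028,0.0009,-0.24,-0.083,-0.008,0,0.0028,0.0009,-0.24,-0.081,-0.012,0,0.0028,0.0009,-0.24,-0.08,-0.016,0,0.0028,0.0009,-0.24,-0.079,-0.02,0,0.0028,0.0009,-0.24,-0.077,-0.025,0,0.0028,0.0009,-0.24,-0.076,-0.029,0,0.0028,0.0009,-0.24,-0.074,-0.033,0,0.0028,0.0009,-0.24,-0.073,-0.038,0,0.0028,0.0009]}}

```text
time: 21.75
eef_pos: [0.4516, -0.1699, 0.2239]
tool_rot: [-3.137, -0.175, 1.625]
ft_force: [0.5, -0.6, -2.1]
width: 0.0417
```

Request:
{"name": "jog_arm", "arguments": {"plan": [-0.104,-0.005,0.012,0,0,0,-0.104,-0.005,0.012,0,0,0,-0.104,-0.005,0.012,0,0,0,-0.08,-0.005,0.012,0,0,0,0,0,0.06,0,0,0,0,0,0.06,0,0,0,0,0,0.06,0,0,0,0,0,0.04,0,0,0,0,0,0,0,0,0,0,0,0,0,0,0]}}

```text
time: 23.0
eef_pos: [0.4518, -0.2365, 0.1565]
tool_rot: [-3.136, -0.175, 1.625]
ft_force: [-0.4, -0.5, -1.7]
width: 0.0417
```

Run:
```python
from place import *
rel(1)
p,R=pose();t,R=target(1,.273,.024+.003);plan([(t,R,5)])
```

```text
t 23.0 s,lat,h mm [274.4   0.4  52.8] yaw err -0.001 [-3.136 -0.175  1.625] F [-0.4 -0.5 -1.7] w 0.0417
-0.001, -0, 0.026, -0.0002, 0, -0,
-0.001, -0, 0.026, -0.0002, 0, -0,
-0.001, -0, 0.026, -0.0002, 0, -0,
-0.001, -0, 0.026, -0.0002, 0, -0,
-0.001, -0, 0.026, -0.0002, 0, -0,
# 5 [ 0.4515 -0.233   0.1307] [ 3.14  -0.175  1.625]
```

Request:
{"name": "jog_arm", "arguments": {"plan": [0,0,0.03,-0.0002,0,0,0,0,0.03,-0.0002,0,0,0,0,0.025,-0.0002,0,0,0,0,0.02,-0.0002,0,0,0,0,0.012,0,0,0,0,0,0.01,0,0,0,0,0,0.008,0,0,0,0,0,0.005,0,0,0,0,0,0,0,0,0,0,0,0,0,0,0]}}

```text
time: 24.25
eef_pos: [0.4513, -0.2315, 0.1287]
tool_rot: [-3.141, -0.175, 1.625]
ft_force: [-0.1, 0.2, -3.0]
width: 0.0417
```

```bash
python3 -c "
from place import *
rel(1)"
```

```text
t 24.25 s,lat,h mm [2.744e+02 1.000e-01 2.450e+01] yaw err -0.001 [-3.141 -0.175  1.625] F [-0.1  0.2 -3. ] w 0.0417
```

Request:
{"name": "jog_arm", "arguments": {"plan": [0,0,0.005,0,0,0,0,0,0.005,0,0,0,0,0,0.005,0,0,0,0,0,0.003,0,0,0,0,0,0,0,0,0,0,0,0,0,0,0,0,0,0,0,0,0,0,0,0,0,0,0,0,0,0,0,0,0,0,0,0,0,0,0]}}

```text
time: 25.5
eef_pos: [0.4515, -0.2327, 0.1279]
tool_rot: [3.141, -0.171, 1.625]
ft_force: [-8.5, -4.6, 21.6]
width: 0.0418
```

```bash
python3 -c "
from place import *
rel(1)"
```

```text
t 25.5 s,lat,h mm [273.2   0.3  23.9] yaw err -0.0 [ 3.141 -0.171  1.625] F [-8.5 -4.6 21.6] w 0.0418
```

Request:
{"name": "jog_arm", "arguments": {"plan": [0,0,0,0,0,0,0,0,0,0,0,0,0,0,0,0,0,0,0,0,0,0,0,0,0,0,0,0,0,0,0,0,-0.05,0,0,0,0,0,-0.1,0,0,0,0,0,-0.15,0,0,0,0,0,-0.15,0,0,0,0,0,-0.1,0,0,0], "gripper": 0}}

```text
time: 26.75
eef_pos: [0.4525, -0.2505, 0.2354]
tool_rot: [3.141, -0.174, 1.625]
ft_force: [0.0, -0.5, 0.1]
width: 0.0882
```

Run:
```python
from place import *
rel(1)
im=cams.camera("wrist")[:,:,::-1].copy();cv2.imwrite("pics/w7.png",im)
hsv=cv2.cvtColor(im,cv2.COLOR_BGR2HSV)
plan([((.436,.018,.15),rot(np.radians(77.8)),6),((.436,.018,.06),rot(np.radians(77.8)),2),])
```

```text
t 26.75 s,lat,h mm [274.3   0.3 132.9] yaw err -0.001 [ 3.141 -0.174  1.625] F [ 0.  -0.5  0.1] w 0.0882
0.209, -0.002, 0.11, -0.0005, -0.0045, 0.0071,
0.212, -0.012, 0.104, -0.0005, -0.0045, 0.0071,
0.214, -0.022, 0.098, -0.0005, -0.0045, 0.0071,
0.215, -0.032, 0.092, -0.0005, -0.0045, 0.0071,
0.216, -0.042, 0.086, -0.0005, -0.0045, 0.0071,
0.217, -0.052, 0.079, -0.0005, -0.0045, 0.0071,
# 6 [0.4358 0.0181 0.1501] [-3.140e+00 -1.000e-03  1.357e+00]
-0, 0.001, 0.225, -0.0001, -0.0001, -0.0001,
-0, 0.001, 0.225, -0.0001, -0.0001, -0.0001,
# 2 [0.4361 0.018  0.0601] [3.142 0.    1.358]
```

Request:
{"name": "jog_arm", "arguments": {"plan": [0.209,-0.002,0.11,-0.0005,-0.0045,0.0071,0.212,-0.012,0.104,-0.0005,-0.0045,0.0071,0.214,-0.022,0.098,-0.0005,-0.0045,0.0071,0.215,-0.032,0.092,-0.0005,-0.0045,0.0071,0.216,-0.042,0.086,-0.0005,-0.0045,0.0071,0.217,-0.052,0.079,-0.0005,-0.0045,0.0071,0,0,0.15,0,0,0,0,0,0.1,0,0,0,0,0,0.05,0,0,0,0,0,0,0,0,0]}}

```text
time: 28.05
eef_pos: [0.4343, 0.0198, 0.087]
tool_rot: [-3.135, -0.004, 1.357]
ft_force: [-0.3, -0.4, -0.0]
width: 0.0878
```

Run:
```python
from place import *
p,R=pose();print(p,R.as_euler("xyz"))
plan([((.436,.018,.024),rot(np.radians(77.8)),7)])
```

```text
[0.4343102  0.01978632 0.08704841] [-3.13505281 -0.00395764  1.35678197]
-0.001, 0.002, 0.045, -0.0001, -0.0001, -0,
-0.001, 0.002, 0.045, -0.0001, -0.0001, -0,
-0.001, 0.002, 0.045, -0.0001, -0.0001, -0,
-0.001, 0.002, 0.045, -0.0001, -0.0001, -0,
-0.001, 0.002, 0.045, -0.0001, -0.0001, -0,
-0.001, 0.002, 0.045, -0.0001, -0.0001, -0,
-0.001, 0.002, 0.045, -0.0001, -0.0001, -0,
# 7 [0.4365 0.018  0.024 ] [-3.139  0.     1.357]
```

Request:
{"name": "jog_arm", "arguments": {"plan": [-0.001,0.002,0.06,-0.0002,-0.0001,0,-0.001,0.002,0.06,-0.0002,-0.0001,0,-0.001,0.002,0.06,-0.0002,-0.0001,0,-0.001,0.002,0.05,-0.0002,-0.0001,0,-0.001,0.002,0.04,-0.0001,-0.0001,0,-0.001,0.002,0.03,-0.0001,-0.0001,0,-0.001,0.002,0.015,0,0,0,0,0,0,0,0,0,0,0,0,0,0,0,0,0,0,0,0,0]}}

```text
time: 29.3
eef_pos: [0.4368, 0.0181, 0.0243]
tool_rot: [3.141, -0.0, 1.357]
ft_force: [-0.5, -0.0, -0.4]
width: 0.0879
```

Request:
{"name": "jog_arm", "arguments": {"plan": [0,0,0,0,0,0,0,0,0,0,0,0,0,0,0,0,0,0,0,0,0,0,0,0,0,0,0,0,0,0,0,0,-0.1,0,0,0,0,0,-0.2,0,0,0,0,0,-0.2,0,0,0,0,0,-0.2,0,0,0,0,0,-0.1,0,0,0], "gripper": 1}}

```text
time: 30.55
eef_pos: [0.4369, 0.018, 0.1859]
tool_rot: [3.139, -0.0, 1.357]
ft_force: [0.3, -0.3, -1.8]
width: 0.0417
```

Run:
```python
from place import *
p,R=pose();print(p,R.as_euler("xyz"))
h=.024
t,R=target(1,.285,h+.06);print(t)
plan([(t,R,6),(target(1,.285,h+.025)[0],R,2)])
```

```text
[0.43689151 0.01804498 0.18592935] [ 3.13895340e+00 -1.49380210e-04  1.35710813e+00]
[ 0.45115058 -0.23148169  0.18913785]
-0.201, 0.056, -0.003, 0.0007, 0.0046, -0.0071,
-0.203, 0.047, -0.009, 0.0007, 0.0046, -0.0071,
-0.204, 0.038, -0.015, 0.0007, 0.0046, -0.0071,
-0.205, 0.028, -0.021, 0.0007, 0.0046, -0.0071,
-0.206, 0.019, -0.027, 0.0007, 0.0046, -0.0071,
-0.205, 0.01, -0.033, 0.0007, 0.0046, -0.0071,
# 6 [ 0.4513 -0.2315  0.1895] [-3.141 -0.174  1.626]
-0, -0, 0.088, -0, 0.0001, -0,
-0, -0, 0.088, -0, 0.0001, -0,
# 2 [ 0.451  -0.2254  0.1548] [-3.141 -0.176  1.626]
```

Request:
{"name": "jog_arm", "arguments": {"plan": [-0.201,0.056,-0.003,0.0007,0.0046,-0.0071,-0.203,0.047,-0.009,0.0007,0.0046,-0.0071,-0.204,0.038,-0.015,0.0007,0.0046,-0.0071,-0.205,0.028,-0.021,0.0007,0.0046,-0.0071,-0.206,0.019,-0.027,0.0007,0.0046,-0.0071,-0.205,0.01,-0.033,0.0007,0.0046,-0.0071,0,0,0.07,0,0,0,0,0,0.06,0,0,0,0,0,0.04,0,0,0,0,0,0,0,0,0]}}

```text
time: 31.8
eef_pos: [0.4505, -0.2245, 0.1537]
tool_rot: [-3.138, -0.176, 1.626]
ft_force: [0.8, -0.2, -1.4]
width: 0.0419
```

Run:
```python
from place import *
rel(1)
t,R=target(1,.285,.0235);plan([(t,R,5)])
```

```text
t 31.8 s,lat,h mm [ 2.857e+02 -2.000e-01  4.790e+01] yaw err 0.0 [-3.138 -0.176  1.626] F [ 0.8 -0.2 -1.4] w 0.0419
-0.001, 0, 0.024, -0.0001, -0, 0,
-0.001, 0, 0.024, -0.0001, -0, 0,
-0.001, 0, 0.024, -0.0001, -0, 0,
-0.001, 0, 0.024, -0.0001, -0, 0,
-0.001, 0, 0.024, -0.0001, -0, 0,
# 5 [ 0.4503 -0.2213  0.1299] [-3.141 -0.176  1.626]
```

Request:
{"name": "jog_arm", "arguments": {"plan": [0,0,0.03,-0.0001,0,0,0,0,0.03,-0.0001,0,0,0,0,0.025,-0.0001,0,0,0,0,0.015,-0.0001,0,0,0,0,0.01,0,0,0,0,0,0.006,0,0,0,0,0,0.004,0,0,0,0,0,0,0,0,0,0,0,0,0,0,0,0,0,0,0,0,0]}}

```text
time: 33.05
eef_pos: [0.4504, -0.2214, 0.1305]
tool_rot: [3.141, -0.175, 1.625]
ft_force: [-0.7, 0.5, -0.1]
width: 0.0421
```

```bash
python3 -c "
from place import *
rel(1)"
```

```text
t 33.05 s,lat,h mm [ 2.847e+02 -2.000e-01  2.450e+01] yaw err -0.001 [ 3.141 -0.175  1.625] F [-0.7  0.5 -0.1] w 0.0421
```

Light contact at the expected height, so I release.

Request:
{"name": "jog_arm", "arguments": {"plan": [0,0,0,0,0,0,0,0,0,0,0,0,0,0,0,0,0,0,0,0,0,0,0,0,0,0,0,0,0,0,0,0,-0.05,0,0,0,0,0,-0.1,0,0,0,0,0,-0.15,0,0,0,0,0,-0.15,0,0,0,0,0,-0.1,0,0,0], "gripper": 0}}

```text
time: 34.3
eef_pos: [0.4516, -0.2409, 0.2408]
tool_rot: [3.14, -0.173, 1.625]
ft_force: [0.5, -0.2, 0.1]
width: 0.0881
```

Run:
```python
from place import *
rel(1)
cv2.imwrite("pics/w8.png",cams.camera("wrist")[:,:,::-1])
plan([((.574,.029,.14),rot(np.radians(82)),6)])
```

```text
t 34.3 s,lat,h mm [ 2.847e+02 -1.000e-01  1.365e+02] yaw err -0.001 [ 3.14  -0.173  1.625] F [ 0.5 -0.2  0.1] w 0.0881
0.202, 0.113, 0.122, -0.0003, -0.0045, 0.0051,
0.209, 0.107, 0.117, -0.0003, -0.0045, 0.0051,
0.215, 0.1, 0.111, -0.0003, -0.0045, 0.0051,
0.221, 0.092, 0.105, -0.0003, -0.0045, 0.0051,
0.227, 0.085, 0.099, -0.0003, -0.0045, 0.0051,
0.232, 0.077, 0.092, -0.0003, -0.0045, 0.0051,
# 6 [0.574  0.0288 0.1399] [-3.140e+00 -1.000e-03  1.433e+00]
```

View pics/w8.png

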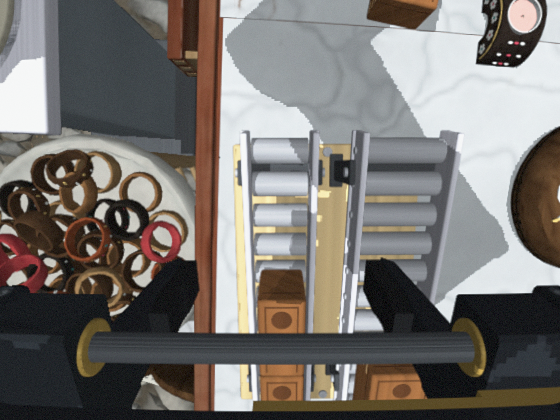

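The narrow short case is rolling straight behind the narrow long one, at about (283,320). On to the wide short case.

Request:
{"name": "jog_arm", "arguments": {"plan": [0.202,0.113,0.122,-0.0003,-0.0045,0.0051,0.209,0.107,0.117,-0.0003,-0.0045,0.0051,0.215,0.1,0.111,-0.0003,-0.0045,0.0051,0.221,0.092,0.105,-0.0003,-0.0045,0.0051,0.227,0.085,0.099,-0.0003,-0.0045,0.0051,0.232,0.077,0.092,-0.0003,-0.0045,0.0051,0,0,0.12,0,0,0,0,0,0.08,0,0,0,0,0,0.05,0,0,0,0,0,0,0,0,0]}}

```text
time: 35.6
eef_pos: [0.5724, 0.0301, 0.0862]
tool_rot: [-3.135, -0.004, 1.432]
ft_force: [-0.1, -0.6, -0.4]
width: 0.0882
```

Run:
```python
from place import *
p,R=pose();print(p,R.as_euler("xyz"))
plan([((.574,.029,.024),rot(np.radians(82)),7)])
```

```text
[0.57239633 0.03009861 0.08618061] [-3.13498609 -0.0041938   1.43187799]
-0.001, 0.002, 0.044, -0.0002, -0.0001, 0,
-0.001, 0.001, 0.044, -0.0002, -0.0001, 0,
-0.001, 0.001, 0.044, -0.0002, -0.0001, 0,
-0.001, 0.001, 0.044, -0.0002, -0.0001, 0,
-0.001, 0.001, 0.044, -0.0002, -0.0001, 0,
-0.001, 0.001, 0.044, -0.0002, -0.0001, 0,
-0.001, 0.001, 0.044, -0.0002, -0.0001, 0,
# 7 [0.5736 0.0287 0.0246] [3.139 0.    1.432]
```

Request:
{"name": "jog_arm", "arguments": {"plan": [-0.001,0.002,0.06,-0.0002,-0.0001,0,-0.001,0.001,0.06,-0.0002,-0.0001,0,-0.001,0.001,0.06,-0.0002,-0.0001,0,-0.001,0.001,0.05,-0.0002,-0.0001,0,-0.001,0.001,0.04,-0.0001,-0.0001,0,-0.001,0.001,0.03,-0.0001,-0.0001,0,-0.001,0,0.01,0,0,0,0,0,0,0,0,0,0,0,0,0,0,0,0,0,0,0,0,0]}}

```text
time: 36.85
eef_pos: [0.5737, 0.0293, 0.0246]
tool_rot: [3.141, -0.0, 1.433]
ft_force: [-0.7, 0.9, -0.1]
width: 0.0881
```

Request:
{"name": "jog_arm", "arguments": {"plan": [0,0,0,0,0,0,0,0,0,0,0,0,0,0,0,0,0,0,0,0,0,0,0,0,0,0,0,0,0,0,0,0,-0.1,0,0,0,0,0,-0.2,0,0,0,0,0,-0.2,0,0,0,0,0,-0.2,0,0,0,0,0,-0.1,0,0,0], "gripper": 1}}

```text
time: 38.1
eef_pos: [0.5737, 0.0293, 0.1863]
tool_rot: [3.14, -0.0, 1.433]
ft_force: [0.3, -0.2, -2.5]
width: 0.0617
```

Run:
```python
from place import *
p,R=pose();print(p,R.as_euler("xyz"))
h=.024
t,R=target(0,.285,h+.06);print(t)
plan([(t,R,6)])
```

```text
[0.57366742 0.02926457 0.18627779] [ 3.13954529e+00 -3.94807261e-04  1.43295126e+00]
[ 0.56645058 -0.22578169  0.18913785]
-0.211, 0.023, -0.002, 0.0005, 0.0046, -0.0051,
-0.212, 0.016, -0.009, 0.0005, 0.0046, -0.0051,
-0.212, 0.01, -0.015, 0.0005, 0.0046, -0.0051,
-0.212, 0.003, -0.021, 0.0005, 0.0046, -0.0051,
-0.211, -0.004, -0.027, 0.0005, 0.0046, -0.0051,
-0.21, -0.011, -0.033, 0.0005, 0.0046, -0.0051,
# 6 [ 0.5664 -0.2259  0.1892] [ 3.142 -0.174  1.626]
```

Request:
{"name": "jog_arm", "arguments": {"plan": [-0.211,0.023,-0.002,0.0005,0.0046,-0.0051,-0.212,0.016,-0.009,0.0005,0.0046,-0.0051,-0.212,0.01,-0.015,0.0005,0.0046,-0.0051,-0.212,0.003,-0.021,0.0005,0.0046,-0.0051,-0.211,-0.004,-0.027,0.0005,0.0046,-0.0051,-0.21,-0.011,-0.033,0.0005,0.0046,-0.0051,0,0,0.07,0,0,0,0,0,0.06,0,0,0,0,0,0.04,0,0,0,0,0,0,0,0,0]}}

```text
time: 39.35
eef_pos: [0.5658, -0.2189, 0.1532]
tool_rot: [-3.139, -0.175, 1.627]
ft_force: [0.4, -0.2, -1.2]
width: 0.0615
```

Run:
```python
from place import *
rel(0)
t,R=target(0,.285,.0235);plan([(t,R,5)])
```

```text
t 39.35 s,lat,h mm [ 2.855e+02 -2.000e-01  4.750e+01] yaw err 0.001 [-3.139 -0.175  1.627] F [ 0.4 -0.2 -1.2] w 0.0615
-0.001, 0, 0.024, -0.0001, -0, 0,
-0.001, 0, 0.024, -0.0001, -0, 0,
-0.001, 0, 0.024, -0.0001, -0, 0,
-0.001, 0, 0.024, -0.0001, -0, 0,
-0.001, 0, 0.024, -0.0001, -0, 0,
# 5 [ 0.5656 -0.2157  0.1294] [ 3.141 -0.175  1.627]
```

Request:
{"name": "jog_arm", "arguments": {"plan": [0,0,0.03,-0.0001,0,0,0,0,0.03,-0.0001,0,0,0,0,0.025,-0.0001,0,0,0,0,0.015,-0.0001,0,0,0,0,0.01,0,0,0,0,0,0.006,0,0,0,0,0,0.002,0,0,0,0,0,0,0,0,0,0,0,0,0,0,0,0,0,0,0,0,0]}}

```text
time: 40.6
eef_pos: [0.5657, -0.216, 0.1306]
tool_rot: [3.141, -0.174, 1.626]
ft_force: [-1.1, -0.4, -0.5]
width: 0.0618
```

```bash
python3 -c "
from place import *
rel(0)"
```

```text
t 40.6 s,lat,h mm [ 2.845e+02 -2.000e-01  2.460e+01] yaw err -0.0 [ 3.141 -0.174  1.626] F [-1.1 -0.4 -0.5] w 0.0618
```

Request:
{"name": "jog_arm", "arguments": {"plan": [0,0,0,0,0,0,0,0,0,0,0,0,0,0,0,0,0,0,0,0,0,0,0,0,0,0,0,0,0,0,0,0,-0.05,0,0,0,0,0,-0.1,0,0,0,0,0,-0.15,0,0,0,0,0,-0.2,0,0,0,0,0,-0.1,0,0,0], "gripper": 0}}

```text
time: 41.85
eef_pos: [0.567, -0.2373, 0.2517]
tool_rot: [3.138, -0.172, 1.626]
ft_force: [0.8, -0.1, -0.1]
width: 0.0882
```

Run:
```python
from place import *
rel(0)
plan([((.46,.05,.3),rot(1.6),6)])
```

```text
t 41.85 s,lat,h mm [ 2.845e+02 -1.000e-01  1.476e+02] yaw err -0.0 [ 3.138 -0.172  1.626] F [ 0.8 -0.1 -0.1] w 0.0882
0.247, -0.076, 0.002, 0, -0.0046, 0.0007,
0.247, -0.077, -0.005, 0, -0.0046, 0.0007,
0.246, -0.078, -0.012, 0, -0.0046, 0.0007,
0.245, -0.079, -0.02, 0, -0.0046, 0.0007,
0.244, -0.08, -0.027, 0, -0.0046, 0.0007,
0.243, -0.081, -0.034, 0, -0.0046, 0.0007,
# 6 [0.4601 0.0497 0.3   ] [3.140e+00 1.000e-03 1.599e+00]
```

Request:
{"name": "jog_arm", "arguments": {"plan": [0.247,-0.076,0.002,0,-0.0046,0.0007,0.247,-0.077,-0.005,0,-0.0046,0.0007,0.246,-0.078,-0.012,0,-0.0046,0.0007,0.245,-0.079,-0.02,0,-0.0046,0.0007,0.244,-0.08,-0.027,0,-0.0046,0.0007,0.243,-0.081,-0.034,0,-0.0046,0.0007,0,0,0,0,0,0,0,0,0,0,0,0,0,0,0,0,0,0,0,0,0,0,0,0]}}

```text
time: 43.1
eef_pos: [0.4601, 0.0493, 0.2977]
tool_rot: [-3.14, -0.001, 1.598]
ft_force: [-0.2, -0.1, 0.4]
width: 0.0878
```

Run:
```python
from place import *
tp=cams.camera("top")[:,:,::-1].copy();sc=cams.camera("scene")[:,:,::-1].copy()
cv2.imwrite("pics/t9.png",tp)
q=json.load(open("rack.json"));T=cams.calibration("top")
cz=lambda v,f,s:cv2.resize(v,s,interpolation=cv2.INTER_CUBIC)
A=cz(tp[190:290,295:435],0,(770,550))[:,:770]
for l,w in((0,.031),(1,.021)):
  for a,b in((0,.130),(.130,.215)):
    c=np.array([pt(q,l,s_,y,.056) for s_,y in((a,-w),(a,w),(b,w),(b,-w))])
    uv=((proj(T,c)-[295,190])*5.5).astype(int);cv2.polylines(A,[uv.reshape(-1,1,2)],True,(0,255,0),1)
cv2.imwrite("pics/t9z.png",A)
cv2.imwrite("pics/s9.png",cz(sc[180:300,270:430],0,(800,600)))
print(manip.get_state()["time"])
```

```text
43.2
```

View pics/t9z.png

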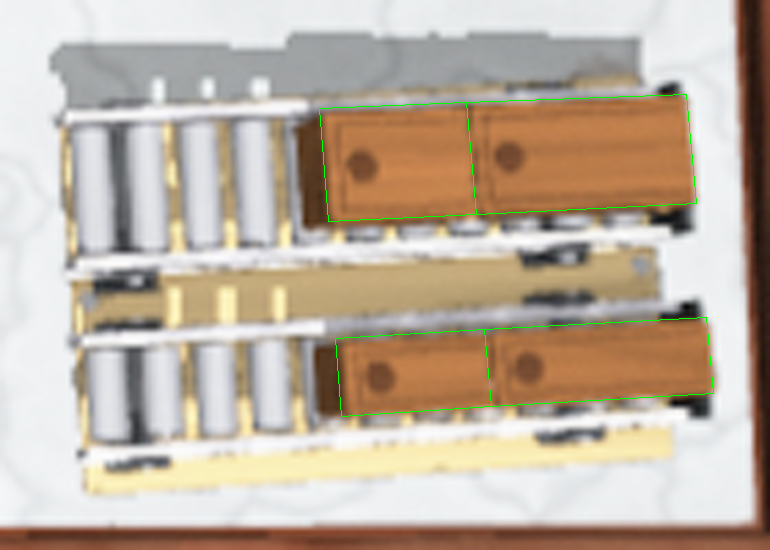

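The top view shows all four cases in their lanes, long against the stop and short touching behind. They match the ideal outlines drawn in green to within about a pixel. I'm handing in.

```bash
python3 -c "
from h import *
a=cv2.imread('pics/t9.png');b=cams.camera('top')[:,:,::-1]
print(np.abs(a.astype(int)-b)[195:285,300:430].mean());print(manip.close_job(),manip.get_state()['time'])"
```

```text
0.7595156695156695
the job is handed in; nothing more can be done
the job is handed in; nothing more can be done
```

I loaded all four cases and handed the job in at about 43 s of the 72 s allowed. Each case was set on the rollers at the high end of its lane, released there, and rolled down by itself.

- **Final positions:** In the last top view, the long cases lie against the stops and the short ones touch behind them, lid up and lengthways. They match the predicted outlines to within about a pixel (roughly 3 mm).
- **At rest:** A second top picture, taken just before handing in, showed the rack area unchanged. The robot was raised clear of everything with its fingers open.
- **Rack height:** My first image fit put the rack about 1 cm too low. The first case, wide long, therefore met the rollers early and pressed on them with about 47 N. I lifted it, checked the contact height at a second sideways position, corrected the model and then released it lightly. The narrow long case later touched down at the same height, which confirmed the correction.
- **Narrow long release:** I let this case go while it was still pressed on the rollers with about 23 N, without backing off first.
- **Not checked:** I did not measure the bystanders again. The paths were planned to clear them, and I saw no contact forces apart from those on the rollers.

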